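Light the burner under the blue sauce pot

TASK

Light the burner under the blue pot with the knob in front of it: turn the knob anticlockwise until it meets its safety stop, push it fully in there, turn it on past the stop to high (big red dot) and keep it pushed in at high for two seconds so that the flame safety catches. Then turn it on to low (small red dot, pointer straight down the panel) and let go of it, sprung back out. Leave the other knob, the pots and the things beside the hob alone.

Things in the scene. Friction and masses are not known exactly. Their poses are not given: they have to be found in the camera images.
- hob: Steel two-burner table hob, 400 mm wide (y), 280 deep (x), 94 high to its dark deck. Origin: centre of its underside; x points to its back, y left, z up. Its front is a panel whose outward normal leans 30 degrees from vertical to the front; panel middle 101 mm in front of the origin, 68 mm high. Dots round each knob: black up the slope = off, big red at left = high, small red down the slope = low.
- left_burner (a point): Centre of the left (+y) burner, at the top of its pan support, 118 mm above the table.
- right_burner (a point): Centre of the right (-y) burner, at the top of its pan support, 118 mm above the table.
- blue_pot: Blue lidded pot, 136 mm across, about 110 mm high, loose on the pan support of one of the two burners. Origin: centre of its underside. The knob in front of it on the same side of the hob is the one to use.
- steel_pot: Bare metal lidded pot, 136 mm across, about 90 mm high, loose on the other burner. Origin: centre of its underside.
- chilli_shaker: Glass chilli shaker, 65 mm across, 100 mm high, standing left of the hob. Origin: centre of its underside.
- spice_jar: Spice jar with red cap, 45 mm across, 106 mm high, standing left of the hob. Origin: centre of its underside.
- left_knob_grip (a point): Middle of the left knob's grip bar, on its axis (90 mm to the left of the panel's middle), 28 mm off the panel. The bar is black, 64 mm long, 15 wide, 26 high, on a black disc 64 mm across whose top is 13 mm below this point (bar top 13 mm above). Turns with the knob: z out of the panel along the axis, x along the bar to its end with the white pointer line, y across the bar.
- left_knob_pointer (a point): Tip of the pointer end of the left knob's bar, 32 mm from the axis. Knob out and short of the stop: it blocks after 1 mm when pushed, except within 0.15 rad before the stop. Pushed in 7.5 mm or more there, it passes under the stop; from 0.6 rad past the stop it springs out when let go, and turns and pushes in freely at any angle.
- left_knob (a joint): Turn of the left knob (rad), anticlockwise seen from outside: 0 off (pointer up the slope), 1.57 high (pointer left), 3.14 low (pointer down), end at 3.6. Light friction (0.04 N m) holds it. Starts at 0 to 0.25. Unpushed, it meets a hard safety stop somewhere from 0.45 to 0.80: different each time, invisible, found by feel. Turn it up against that stop, then push it in.
- left_stem (a joint): How far the left knob is pushed in along its axis, in m: 0 = out, 0.010 = fully in. Its spring resists with 5 N at first and 11 N fully in, where it meets a hard end.
- right_knob_grip (a point): Middle of the right knob's grip bar, on its axis (90 mm to the right of the panel's middle), 28 mm off the panel. The bar is black, 64 mm long, 15 wide, 26 high, on a black disc 64 mm across whose top is 13 mm below this point (bar top 13 mm above). Turns with the knob: z out of the panel along the axis, x along the bar to its end with the white pointer line, y across the bar.
- right_knob_pointer (a point): Tip of the pointer end of the right knob's bar, 32 mm from the axis. Knob out and short of the stop: it blocks after 1 mm when pushed, except within 0.15 rad before the stop. Pushed in 7.5 mm or more there, it passes under the stop; from 0.6 rad past the stop it springs out when let go, and turns and pushes in freely at any angle.
- right_knob (a joint): Turn of the right knob (rad), anticlockwise seen from outside: 0 off (pointer up the slope), 1.57 high (pointer left), 3.14 low (pointer down), end at 3.6. Light friction (0.04 N m) holds it. Starts at 0 to 0.25. Unpushed, it meets a hard safety stop somewhere from 0.45 to 0.80: different each time, invisible, found by feel. Turn it up against that stop, then push it in.
- right_stem (a joint): How far the right knob is pushed in along its axis, in m: 0 = out, 0.010 = fully in. Its spring resists with 5 N at first and 11 N fully in, where it meets a hard end.
Things that resemble listed ones, but are neither listed nor needed, are in the scene too. There is more than one size of the steel_pot; the job needs the middle-sized. Several things have the shape of the blue_pot; the one meant has the colours described above.

How it is judged:
By the outcome, as a careful person would: the job done as asked, in the order asked, and still so for the second after the job is handed in, with the robot touching nothing.
It also fails if it takes over 72 s, if anything falls off the work surface, if the arm or the gripper's body presses on something with over 40 N, if the wrist force passes 120 N, or if a joint passes its speed limit or range.

ROBOT

A 6-joint arm with a two-finger parallel gripper is mounted at the origin on a cart in front of the work surface, level with it; the furniture and walls round the work are solid. World frame = base frame: x ahead of the robot, y to its left, z up, the work surface at z = 0. Lengths are in m, angles in rad, forces in N, time in s.
With the tool pointing down it reaches from about 0.4 to 0.825 m from the base axis. Payload 7 kg.
Tool frame: the origin (TCP) lies between the finger pads; the fingertips stand 22 mm ahead of it and the grasp point (between the pads) lies 3 mm ahead of it; z points along the fingers, y is the direction in which the jaws open and shut (so a half turn about z gives the same grasp; the last joint's range is limited). The gripper opens to 88 mm and grips with 3 to 60 N. Pads are 19 mm wide; open, the fingers measure 130 mm over their backs; the gripper's body (78 mm by 193 mm) begins 47 mm behind the grasp point.
Start: joints at [-0.99, 0.359, 0.012, 0, -1.224, -0.288], TCP at [0.195, -0.646, 0.219] pointing down, gripper open.
Joint ranges: [-3.07, 3.07], [-1.43, 2.12], [-1.02, 1.25], [-3.03, 1.67], [-3.05, -0], [-3.03, 3.03]. Speed limits (rad/s): [2.39, 2.39, 3.01, 3.14, 3.14, 3.14].

INTERFACE

Orientations are given as [roll, pitch, yaw] about the fixed x, y, z axes, in that order (R = Rz(yaw) Ry(pitch) Rx(roll)).
In Python, from station import arm, optics gives the robot as it stands. The module is installed in compiled form; this text tells all that it offers.
- The arm moves only by the tool jog_arm, never from a script. Its argument "motion" is a list that holds one entry, the list of rows, each a list of 7 numbers: the shift along the tool's x, y, z in m, then the turn, a rotation vector about the tool's x, y, z in degrees, then the finger opening in m, from 0 to 0.0876. In form: [[[x, y, z, rx, ry, rz, grip], ...]]. A call has 1 to 8 rows; each row is the pose to reach, as a shift and turn from the pose measured when the call began, along the tool's axes at that moment; what a row does not reach only later rows make up. A row lasts 1/10 s, in which the tool goes at most 50 mm and 8.59 degrees, less where a joint would pass 70% of its speed; a pose out of reach is approached as far as the arm can. A call with a gripper value outside its range is refused whole. The fingers move at their own pace and stop on an object; "newtons" is the grip in N (left out, the last holds). Time passes only in rows, so rows that repeat a pose let the fingers close. It gives the time, the measured TCP pose, the force and the opening at its end, in the units of the state.
- arm.get_state(): the state, without advancing time (a new reading comes with each control period).
- optics.grab_frame(name): name is "side" or "top"; returns the picture (480x640x3 uint8, red, green, blue); there is no depth.
- optics.camera_model(name): a dict with "mtx" (3x3 intrinsics, pixels), "R" (3x3) and "t" (3): a world point X has camera coordinates R X + t. Camera axes: x right, y down, z forward; pixel columns grow to the right and rows downward; lengths in m; the calibration is good to about 2 mm. A picture is of the moment at which its call begins. camera_model takes no time and is no camera call.
- arm.job_done(): hands the job in, once; it reports no verdict.
The state is a dict: "t": time; "q": joint angles; "qd": joint speeds; "joint_efforts": joint torques, N m; "eef_pos": TCP position; "ee_rot": TCP orientation; "force": force on the tool from outside, world axes, zero at the start; "moment": the same for the moment, N m; "width": finger opening in m.
Only numpy, scipy, OpenCV 4.12 (cv2) and the standard library are available. Lean on these libraries where they do the work, as an engineer would, in place of code of your own. Each camera call takes 0.05 s, during which the arm holds its last target.

## Working session

There is one attempt and no reset: what is moved stays moved. The work goes in short steps, Python scripts to look and compute and a tool call to move; the robot and the scene stay as the last step left them, time stands still between calls to the robot, and variables do not carry over. Pictures are saved under pics/ and viewed, and the job is handed in when it is done.

Besides the shell and the picture viewer there is one more tool, called after "Request:" as name(argument=value, ...) on one line, values as JSON. jog_arm: Moves the arm, as the interface text tells. Its arguments: {"type":"object","properties":{"motion":{"type":"array","items":{"type":"array","items":{"type":"array","items":{"type":"number"}}}},"newtons":{"type":"number"}},"required":["motion"]}

```bash
mkdir -p pics; ls; python3 - <<'E'
from station import arm, optics
import cv2
for n in("side","top"):
    cv2.imwrite(f"pics/{n}0.png",optics.grab_frame(n)[:,:,::-1])
    m=optics.camera_model(n);print(n,m)
print(arm.get_state())
E
```

```text
pics
side {'mtx': array([[511.08745035,   0.        , 317.42117372],
       [  0.        , 511.08745035, 240.63016045],
       [  0.        ,   0.        ,   1.        ]]), 'R': array([[-0.96016226, -0.27864342, -0.02112526],
       [-0.14167039,  0.55054671, -0.82269546],
       [ 0.24086912, -0.78692831, -0.5680897 ]]), 't': array([0.4734346 , 0.29533346, 1.25737806])}
top {'mtx': array([[574.70872721,   0.        , 316.95220585],
       [  0.        , 574.70872721, 235.8557604 ],
       [  0.        ,   0.        ,   1.        ]]), 'R': array([[ 0.03904359, -0.99923474, -0.00235275],
       [-0.97594507, -0.03762795, -0.21474486],
       [ 0.214492  ,  0.01068056, -0.97666735]]), 't': array([-0.24649309,  0.54681444,  1.49500592])}
{'t': 0.1, 'q': array([-9.89919675e-01,  3.59328032e-01,  1.11616664e-02, -2.98573485e-04,
       -1.22411323e+00, -2.88076248e-01]), 'qd': array([-4.71263159e-05, -2.01032574e-03,  2.65446616e-03,  1.90777947e-03,
       -3.61391837e-04,  3.74847242e-04]), 'joint_efforts': array([-2.03228039e-03, -5.84163094e+01,  2.93750238e+01,  7.01557025e+00,
        1.01719241e-02, -5.94124822e-05]), 'eef_pos': array([ 0.19465358, -0.64585707,  0.2182148 ]), 'ee_rot': array([ 3.14009075e+00, -1.52319390e-04, -2.84889379e+00]), 'force': array([-0.20531378, -0.41234578, -0.79488763]), 'moment': array([ 0.05045247,  0.04514292, -0.01058766]), 'width': 0.08752980586827894}
```

View pics/top0.png

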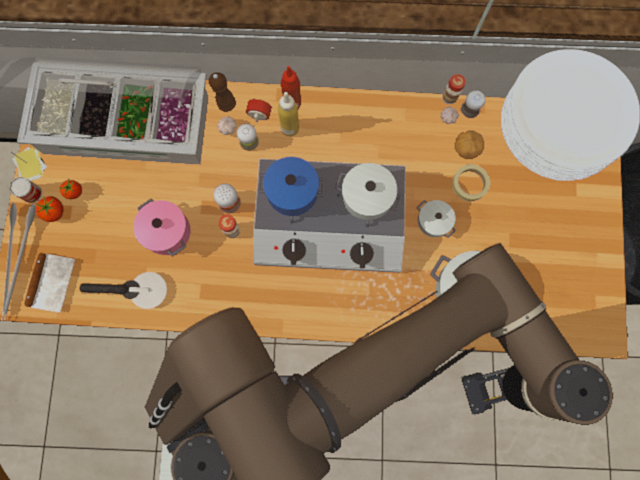

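View pics/side0.png

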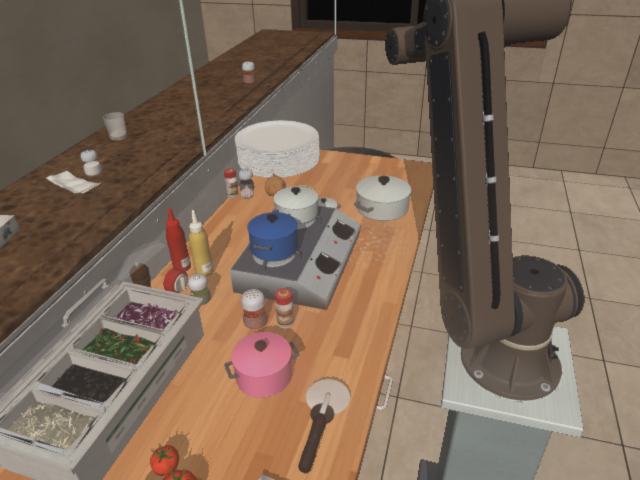

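The blue pot, at top-view pixel (291,185), is on the left burner, so I'll use the left knob at about (294,250). Next I'll zoom in on the hob.

```bash
python3 - <<'E'
import cv2
a=cv2.imread("pics/top0.png")[150:280,240:420]
cv2.imwrite("pics/topc.png",cv2.resize(a,None,fx=4.4,fy=4.4,interpolation=cv2.INTER_CUBIC))
a=cv2.imread("pics/side0.png")[200:310,225:375]
cv2.imwrite("pics/sidec.png",cv2.resize(a,None,fx=5,fy=5,interpolation=cv2.INTER_CUBIC))
E
```

```text
(no output)
```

View pics/topc.png

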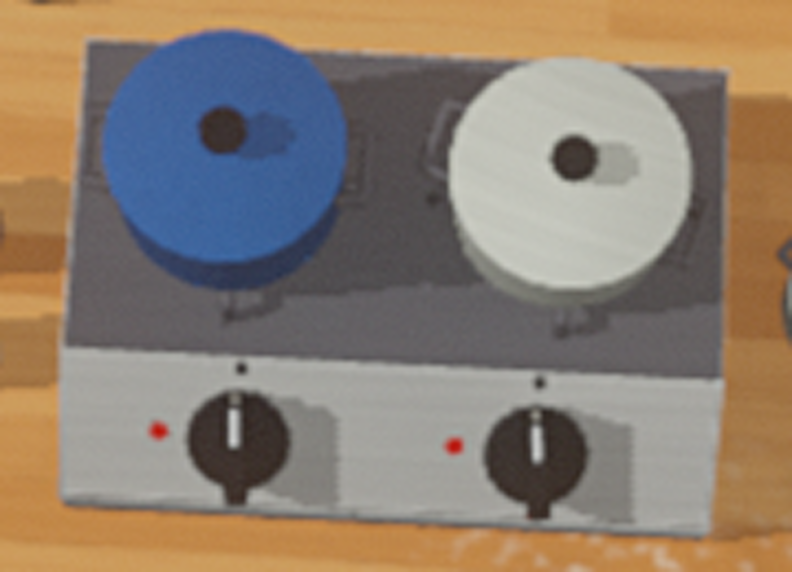

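View pics/sidec.png

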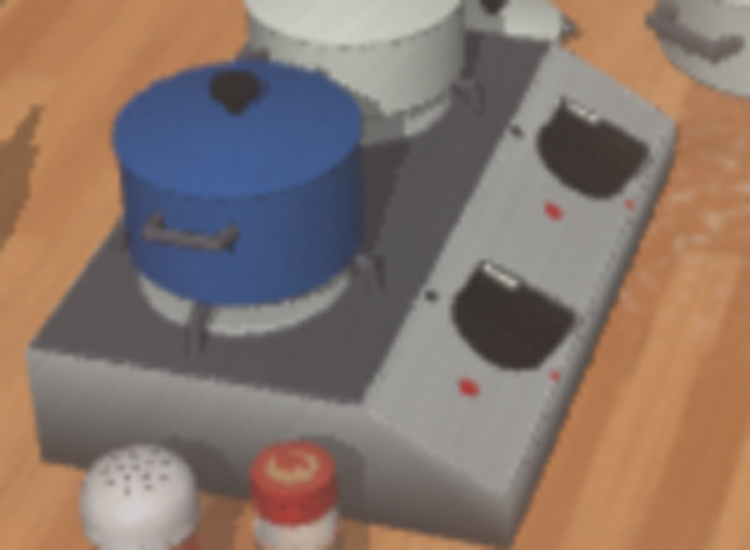

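```bash
cat > h.py <<'E'
import numpy as np
from station import arm, optics
from scipy.spatial.transform import Rotation as Ro
def ray(n,p):
    m=optics.camera_model(n);d=m["R"].T@np.linalg.inv(m["mtx"])@np.array([p[0],p[1],1.]);return -m["R"].T@m["t"],d
def cast(n,p,z):
    c,d=ray(n,p);return c+d*(z-c[2])/d[2]
def proj(n,X):
    m=optics.camera_model(n);u=m["mtx"]@(m["R"]@np.array(X)+m["t"]);return u[:2]/u[2]
def tri(p,q):
    A=[];b=[]
    for n,x in(("top",p),("side",q)):
        c,d=ray(n,x);d=d/np.linalg.norm(d);P=np.eye(3)-np.outer(d,d);A.append(P);b.append(P@c)
    return np.linalg.lstsq(np.vstack(A),np.hstack(b),rcond=None)[0]
E
python3 - <<'E'
from h import *
T=lambda u,v:((u+.5)/4.4-.5+240,(v+.5)/4.4-.5+150)
S=lambda u,v:((u+.5)/5-.5+225,(v+.5)/5-.5+200)
L=[("top",T(65,346),(-.056,.2),.094),("top",T(722,379),(-.056,-.2),.094),("top",T(88,40),(.14,.2),.094),("top",T(728,72),(.14,-.2),.094),
("side",S(30,348),(.14,.2),.094),("side",S(365,402),(-.056,.2),.094),("side",S(550,42),(-.056,-.2),.094)]
for sel in("top","side","topside"):
    l=[a for a in L if a[0] in sel]
    W=np.array([cast(a[0],a[1],a[3])[:2] for a in l]);M=np.array([a[2] for a in l])
    wc=W.mean(0);mc=M.mean(0);H=(M-mc).T@(W-wc);yaw=np.arctan2(H[0,1]-H[1,0],H[0,0]+H[1,1])
    R=np.array([[np.cos(yaw),-np.sin(yaw)],[np.sin(yaw),np.cos(yaw)]]);t=wc-R@mc
    print(sel,t,yaw,np.round(1000*(W-M@R.T-t),1).tolist())
print("dots",tri(T(158,430),S(469,387)),tri(T(454,446),S(554,211)))
print("black",tri(T(241,368),S(431,295)),tri(T(539,382),S(516,131)))
E
```

```text
top [ 0.61517814 -0.25726394] -0.013278882478067515 [[0.7, -2.4], [0.9, 2.1], [-0.6, -1.9], [-1.0, 2.3]]
side [ 0.61863314 -0.25324227] -0.00711093137371743 [[0.0, -0.9], [-0.5, -4.4], [0.5, 5.3]]
topside [ 0.61650221 -0.25553333] -0.012593940502764514 [[-0.5, -4.1], [-0.6, 0.4], [-1.8, -3.7], [-2.5, 0.4], [1.1, 2.2], [0.5, -2.4], [3.7, 7.2]]
dots [ 0.52027292 -0.11528694  0.06757751] [ 0.51756377 -0.29562807  0.06708236]
black [ 0.55647794 -0.16496544  0.08922841] [ 0.55478582 -0.34480663  0.08890533]
```

```bash
cat >> h.py <<'E'
YAW=-0.0125
ys=np.array([-np.sin(YAW),np.cos(YAW),0]); xs=np.array([np.cos(YAW),np.sin(YAW),0])
N=-.5*xs+np.array([0,0,.75**.5]); U=.75**.5*xs+np.array([0,0,.5])
P0=np.array([.5195,-.1645,.068])
def castp(n,p,off):
    c,d=ray(n,p);return c+d*((P0+off*N-c)@N)/(d@N)
def Rt(th): # tool orientation for knob angle th
    zx=np.column_stack([-U,ys,-N]); return Ro.from_rotvec(N*th).as_matrix()@zx
def rel(p,R):
    s=arm.get_state();Rc=Ro.from_euler("xyz",s["ee_rot"]).as_matrix()
    return np.round(Rc.T@(p-s["eef_pos"])*1000,1), np.round(Ro.from_matrix(Rc.T@R).as_rotvec(degrees=True),1)
def st():
    s=arm.get_state();Rc=Ro.from_euler("xyz",s["ee_rot"]).as_matrix()
    d=s["eef_pos"]-P0
    print("t",s["t"],"off U,y,N mm",np.round(1000*np.array([d@U,d@ys,d@N]),1),"th",np.round(np.arctan2(Rc[:,1]@-U,Rc[:,1]@ys),3),"tilt",np.round(Rc[:,2]@-N,4),"F UyN",np.round([s["force"]@U,s["force"]@ys,s["force"]@N],1),"Mn",np.round(s["moment"],2),round(float(s["moment"]@N),3),"w",round(s["width"]*1000,1),"q",np.round(s["q"],2))
E
python3 - <<'E'
from h import *
T=lambda u,v:((u+.5)/4.4-.5+240,(v+.5)/4.4-.5+150)
S=lambda u,v:((u+.5)/5-.5+225,(v+.5)/5-.5+200)
iT=lambda p:np.round((p-[240,150])*4.4,0)
iS=lambda p:np.round((p-[225,200])*5,0)
for o in(.015,.041): print(o,iT(proj("top",P0+o*N)),iS(proj("side",P0+o*N)))
f=lambda p,o:np.round([1000*(p-P0)@U,1000*(p-P0)@ys],1)
for q in((236,402),(234,447)): print("pointer",f(castp("top",T(*q),.041),.041))
for q in((187,440),(290,440),(238,390)): print("disc",f(castp("top",T(*q),.015),.015))
for q in((222,130),): print("pot lid",cast("top",T(*q),.245),)
for q in((102,150),(348,150),(225,30),(225,265)): print("rim",cast("top",T(*q),.2))
b=P0+.04*N
p=P0+.15*N
s=arm.get_state()
print(rel(np.array([.3,-.5,.33]),Ro.from_euler("xyz",s["ee_rot"]).as_matrix()))
print(P0+.15*N,rel(p,Rt(0)))
E
```

```text
0.015 [235. 437.] [507. 318.]
0.041 [232. 452.] [529. 290.]
pointer [32.  -0.3]
pointer [4. 0.]
disc [-2.2 30. ]
disc [  1.1 -32.1]
disc [31.1  0.2]
pot lid [ 0.65334624 -0.15646218  0.245     ]
rim [ 0.65338713 -0.0859263   0.2       ]
rim [ 0.65874813 -0.22580284  0.2       ]
rim [ 0.72808237 -0.15235258  0.2       ]
rim [ 0.58847867 -0.15917696  0.2       ]
(array([-142.9,  109.4, -111.6]), array([0., 0., 0.]))
[ 0.44450586 -0.16356252  0.19790381] (array([-378.4,  389.7,   20.8]), array([  4.7, -29.8,  17.1]))
```

Request:
jog_arm(motion=[[[-0.05, 0.04, -0.05, 0, 0, 0, 0.0876], [-0.09, 0.07, -0.09, 0, 0, 0, 0.0876], [-0.14, 0.11, -0.11, 0, 0, 0, 0.0876], [-0.14, 0.11, -0.11, 0, 0, 0, 0.0876], [-0.16, 0.14, -0.11, 0, 0, 0, 0.0876], [-0.18, 0.17, -0.11, 0, 0, 0, 0.0876]]], newtons=20)

```text
t: 0.7
eef_pos: [0.3191, -0.4296, 0.3293]
ee_rot: [3.141, 0.001, -2.848]
force: [-0.1, 0.1, -0.4]
width: 0.0876
```

```bash
sed -i 's/-.1645,.068/-.1652,.068/' h.py; python3 - <<'E'
from h import *
st(); print(rel(P0+.15*N,Rt(0)),rel(P0+.22*N,Rt(0)))
E
```

```text
t 0.7 off U,y,N mm [ -40.  -266.8  324.9] th 0.267 tilt 0.8665 F UyN [-0.3  0.1 -0.3] Mn [ 0.02 -0.09  0.05] 0.03 w 87.6 q [-0.57  0.07 -0.11 -0.   -1.39 -0.71]
(array([-196.7,  217.6,  131.7]), array([  4.6, -29.7,  17.1])) (array([-163.3,  228.2,   71. ]), array([  4.6, -29.7,  17.1]))
```

Request:
jog_arm(motion=[[[-0.163, 0.228, 0.071, 4.6, -29.7, 17.1, 0.0876], [-0.163, 0.228, 0.071, 4.6, -29.7, 17.1, 0.0876], [-0.163, 0.228, 0.071, 4.6, -29.7, 17.1, 0.0876], [-0.163, 0.228, 0.071, 4.6, -29.7, 17.1, 0.0876], [-0.163, 0.228, 0.071, 4.6, -29.7, 17.1, 0.0876], [-0.163, 0.228, 0.071, 4.6, -29.7, 17.1, 0.0876], [-0.163, 0.228, 0.071, 4.6, -29.7, 17.1, 0.0876], [-0.163, 0.228, 0.071, 4.6, -29.7, 17.1, 0.0876]]])

```text
t: 1.5
eef_pos: [0.4087, -0.1617, 0.2576]
ee_rot: [3.141, 0.523, 3.134]
force: [0.4, -0.4, 0.1]
width: 0.0877
```

```bash
python3 - <<'E'
from h import *
st(); print(rel(P0+.15*N,Rt(0)),rel(P0+.08*N,Rt(0)))
E
```

```text
t 1.5 off U,y,N mm [ -1.2   2.1 219.6] th 0.005 tilt 1.0 F UyN [ 0.4 -0.4 -0.1] Mn [-0.05  1.75  0.05] 0.076 w 87.7 q [ 0.15 -0.42 -0.82  0.12 -0.66 -1.8 ]
(array([-1.2, -2.3, 69.6]), array([ 0.2, -0. ,  0.3])) (array([ -1.2,  -2.5, 139.6]), array([ 0.2, -0. ,  0.3]))
```

Request:
jog_arm(motion=[[[-0.001, -0.0025, 0.04, 0.2, 0, 0.3, 0.0876], [-0.001, -0.0025, 0.08, 0.2, 0, 0.3, 0.0876], [-0.001, -0.0025, 0.12, 0.2, 0, 0.3, 0.0876], [-0.001, -0.0025, 0.14, 0.2, 0, 0.3, 0.0876], [-0.001, -0.0025, 0.14, 0.2, 0, 0.3, 0.0876]]])

```text
t: 2.0
eef_pos: [0.4782, -0.1659, 0.1333]
ee_rot: [-3.14, 0.516, 3.128]
force: [0.1, -1.1, -0.1]
width: 0.0875
```

```bash
python3 - <<'E'
from h import *
import cv2
st(); print(rel(P0+.041*N,Rt(0)))
for n in("side","top"):
    a=optics.grab_frame(n)[:,:,::-1]
    a=a[180:330,200:400] if n=="side" else a[140:290,230:430]
    cv2.imwrite(f"pics/{n}1.png",cv2.resize(a,None,fx=4,fy=4,interpolation=cv2.INTER_CUBIC))
E
```

```text
t 2.0 off U,y,N mm [-3.1 -1.2 77.2] th -0.001 tilt 1.0 F UyN [ 0.  -1.1 -0.1] Mn [-0.11  1.74 -0.07] 0.008 w 87.5 q [ 0.08 -0.09 -0.99  0.28 -0.16 -1.93]
(array([-3.4,  1.3, 36.2]), array([-0.1, -0.4, -0.1]))
```

View pics/side1.png

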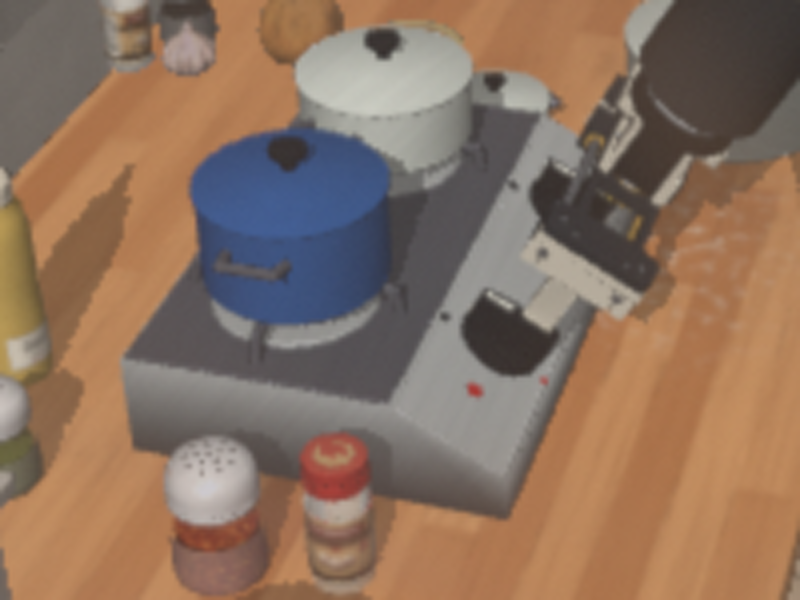

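View pics/top1.png

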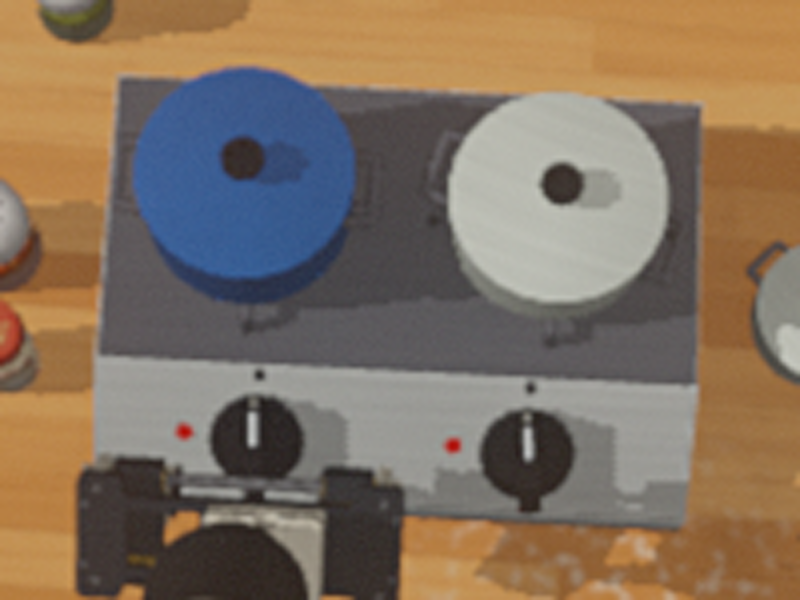

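```bash
cat > fk.py <<'E'
import numpy as np
from scipy.spatial.transform import Rotation as Ro
from scipy.optimize import least_squares
def fk(q,k):
    # k: a,d,h,L2,ex,ez(elbow->wrist in forearm frame),y4, Lt
    a,d,h,L2,L3,e3,w5y,Lt=k
    R1=Ro.from_euler("z",q[0]);R2=R1*Ro.from_euler("y",q[1]);R3=R2*Ro.from_euler("y",-q[2])
    R4=R3*Ro.from_euler("x",q[3]*S4);R5=R4*Ro.from_euler("y",-q[4]);R6=R5*Ro.from_euler("x",q[5]*S6)
    p=R1.apply([a,d,h])+R2.apply([0,0,L2])+R3.apply([L3,0,e3])+R5.apply([Lt,w5y,0])
    # tool z = x of frame6
    T=R6*T6
    return p,T.as_matrix()
S4=1;S6=-1
# at q6=0, tool down: tool x=-y(lateral), tool y = -x radial ; frame6 x = down, frame6 z = radial(+x), y=y
T6=Ro.from_matrix(np.array([[0,0,1],[-1,0,0],[0,-1,0]]))
E
cat > dat.py <<'E'
from h import *
import json,os
def log():
    s=arm.get_state();L=json.load(open("log.json")) if os.path.exists("log.json") else []
    L.append([s["q"].tolist(),s["eef_pos"].tolist(),s["ee_rot"].tolist()]);json.dump(L,open("log.json","w"))
E
python3 - <<'E'
from dat import *
log()
import fk
D=json.load(open("log.json"))
D+=[[[-.98991968,.359328,.01116167,-.000298573,-1.22411323,-.288076248],[0.19465358,-0.64585707,0.2182148],[3.14009075,-1.5e-4,-2.84889379]],
[[-0.57,.07,-.11,0,-1.39,-.71],[.3191,-.4296,.3293],[3.141,.001,-2.848]],[[0.15,-.42,-.82,.12,-.66,-1.8],[.4087,-.1617,.2576],[3.141,.523,3.134]]]
for s4 in(1,-1):
  for s6 in(1,-1):
    fk.S4=s4;fk.S6=s6
    print(s4,s6,[np.round(np.degrees((Ro.from_matrix(fk.fk(q,np.zeros(8))[1]).inv()*Ro.from_euler("xyz",r)).magnitude()),2) for q,p,r in D])
E
```

```text
1 1 [np.float64(170.92), np.float64(33.02), np.float64(81.2), np.float64(164.52)]
1 -1 [np.float64(32.31), np.float64(0.03), np.float64(0.18), np.float64(13.79)]
-1 1 [np.float64(139.04), np.float64(33.01), np.float64(81.2), np.float64(153.57)]
-1 -1 [np.float64(0.0), np.float64(0.0), np.float64(0.18), np.float64(0.36)]
```

```bash
sed -i 's/^S4=1/S4=-1/' fk.py; python3 - <<'E'
from dat import *
import fk
from scipy.optimize import least_squares
D=json.load(open("log.json"))
D+=[[[-.98991968,.359328,.01116167,-.000298573,-1.22411323,-.288076248],[0.19465358,-0.64585707,0.2182148],[3.14009075,-1.5e-4,-2.84889379]],
[[-0.57,.07,-.11,0,-1.39,-.71],[.3191,-.4296,.3293],[3.141,.001,-2.848]],[[0.15,-.42,-.82,.12,-.66,-1.8],[.4087,-.1617,.2576],[3.141,.523,3.134]]]
W=[1,1,.15,.15]
x0=np.array([0,-.19,.3,.4,.4,0,0,.2])
f=lambda k:np.concatenate([w*(fk.fk(q,k)[0]-p) for w,(q,p,r) in zip(W,D)]+[1e-3*(k-x0)*[1,1,1,1,1,1,1,1]])
r=least_squares(f,x0);print(np.round(r.x,4),r.cost,np.round(r.fun[:12]*1000,2))
E
```

```text
[-0.0058  0.0074  0.2072  0.6031  0.4703 -0.0029 -0.1992  0.3904] 3.5429817013596014e-07 [-0.01  0.04  0.02 -0.01 -0.03 -0.02 -0.4  -0.16  0.32  0.12  0.31 -0.37]
```

```bash
cat > ik.py <<'E'
from h import *
import fk
from scipy.optimize import least_squares
K=np.array([-0.0058,0.0074,0.2072,0.6031,0.4703,-0.0029,-0.1992,0.3904])
lo=np.array([-3.07,-1.43,-1.02,-3.03,-3.05,-3.03]);hi=np.array([3.07,2.12,1.25,1.67,0,3.03])
def ik(p,R,seeds):
    best=[]
    for s in seeds:
        f=lambda q:(lambda o:np.concatenate([(o[0]-p)*10,Ro.from_matrix(o[1].T@R).as_rotvec()*2]))(fk.fk(q,K))
        r=least_squares(f,np.clip(s,lo+.01,hi-.01),bounds=(lo,hi))
        best.append((r.cost,r.x))
    best.sort(key=lambda t:t[0]);return best
rng=np.random.default_rng(0)
E
python3 - <<'E'
from ik import *
s0=np.array([.08,-.09,-.99,.28,-.16,-1.93])
seeds=[s0]+[rng.uniform(lo,hi) for _ in range(40)]
for tilt in (0,-10,-20,-30):
  for th in (0,.8,1.57,2.4,3.14):
    Rr=Ro.from_rotvec(ys*np.radians(-tilt)).as_matrix()@Rt(th)
    b=ik(P0+.045*N,Rr,seeds)
    sols=[]
    for c,x in b:
        if c<1e-6 and not any(np.abs(x-y).max()<.1 for y in sols): sols.append(x)
    print(tilt,th,Rr[:,2].round(2),"best",b[0][0],[np.round(x,2).tolist() for x in sols])
E
```

```text
0 0 [ 0.5  -0.01 -0.87] best 0.0003204156533038904 []
0 0.8 [ 0.5  -0.01 -0.87] best 0.00032041565330397315 []
0 1.57 [ 0.5  -0.01 -0.87] best 0.00032041565330390907 []
0 2.4 [ 0.5  -0.01 -0.87] best 0.0003204156533039011 []
0 3.14 [ 0.5  -0.01 -0.87] best 0.00032041565330397515 []
-10 0 [ 0.34 -0.   -0.94] best 4.069984655718319e-31 [[0.08, 0.04, -0.78, 0.08, -0.4, -1.73]]
-10 0.8 [ 0.34 -0.   -0.94] best 1.4304556088582098e-30 [[0.08, 0.04, -0.78, 0.08, -0.4, -0.93]]
-10 1.57 [ 0.34 -0.   -0.94] best 1.7075914306228899e-31 [[0.08, 0.04, -0.78, 0.08, -0.4, -0.16]]
-10 2.4 [ 0.34 -0.   -0.94] best 6.100173532890236e-31 [[0.08, 0.04, -0.78, 0.08, -0.4, 0.67]]
-10 3.14 [ 0.34 -0.   -0.94] best 4.790107285480155e-31 [[0.08, 0.04, -0.78, 0.08, -0.4, 1.41]]
-20 0 [ 0.17 -0.   -0.98] best 8.788935152806617e-31 [[0.07, 0.12, -0.61, 0.02, -0.66, -1.66]]
-20 0.8 [ 0.17 -0.   -0.98] best 1.18315914040189e-30 [[0.07, 0.12, -0.61, 0.02, -0.66, -0.86]]
-20 1.57 [ 0.17 -0.   -0.98] best 3.5740461409830326e-31 [[0.07, 0.12, -0.61, 0.02, -0.66, -0.09]]
-20 2.4 [ 0.17 -0.   -0.98] best 7.879027506068003e-31 [[0.07, 0.12, -0.61, 0.02, -0.66, 0.74]]
-20 3.14 [ 0.17 -0.   -0.98] best 3.757381936492018e-31 [[0.07, 0.12, -0.61, 0.02, -0.66, 1.48]]
-30 0 [ 0. -0. -1.] best 5.656122023662784e-31 [[0.05, 0.22, -0.47, 0.0, -0.89, -1.64]]
-30 0.8 [-0.  0. -1.] best 7.731530588916387e-31 [[0.05, 0.22, -0.47, -0.0, -0.89, -0.84]]
-30 1.57 [ 0. -0. -1.] best 2.0918012962638445e-31 [[0.05, 0.22, -0.47, 0.0, -0.89, -0.07]]
-30 2.4 [-0.  0. -1.] best 2.6151887254125832e-30 [[0.05, 0.22, -0.47, -0.0, -0.89, 0.76]]
-30 3.14 [ 0. -0. -1.] best 2.673204717914295e-30 [[0.05, 0.22, -0.47, -0.0, -0.89, 1.5]]
```

```bash
python3 - <<'E'
from ik import *
s0=np.array([.08,-.09,-.95,.28,-.16,-1.93])
for tau in (2,4,6,8,10):
  for off in (.005,.015,.02,.05):
    R=Ro.from_rotvec(ys*np.radians(tau)).as_matrix()@Rt(0)
    b=ik(P0+off*N-.022*R[:,2],R,[s0,s0+[0,.1,.2,-.2,-.2,.2]])
    print(tau,off,b[0][0]<1e-8,b[0][1].round(2))
E
```

```text
2 0.005 False [ 0.02  0.05 -1.02  0.44 -0.02 -2.04]
2 0.015 False [ 0.03  0.02 -1.02  0.43 -0.05 -2.04]
2 0.02 True [ 0.05  0.01 -1.    0.38 -0.08 -2.  ]
2 0.05 True [ 0.09 -0.07 -0.94  0.21 -0.22 -1.86]
4 0.005 True [ 0.07  0.05 -0.94  0.27 -0.13 -1.91]
4 0.015 True [ 0.07  0.03 -0.92  0.22 -0.17 -1.87]
4 0.02 True [ 0.08  0.02 -0.91  0.21 -0.19 -1.85]
4 0.05 True [ 0.09 -0.06 -0.88  0.15 -0.3  -1.81]
6 0.005 True [ 0.08  0.06 -0.87  0.16 -0.22 -1.81]
6 0.015 True [ 0.08  0.04 -0.86  0.15 -0.26 -1.8 ]
6 0.02 True [ 0.08  0.03 -0.86  0.14 -0.27 -1.79]
6 0.05 True [ 0.09 -0.04 -0.84  0.11 -0.36 -1.77]
8 0.005 True [ 0.08  0.07 -0.82  0.11 -0.3  -1.76]
8 0.015 True [ 0.08  0.05 -0.81  0.11 -0.32 -1.76]
8 0.02 True [ 0.08  0.04 -0.81  0.1  -0.34 -1.75]
8 0.05 True [ 0.08 -0.03 -0.8   0.09 -0.42 -1.74]
10 0.005 True [ 0.07  0.09 -0.78  0.08 -0.36 -1.73]
10 0.015 True [ 0.08  0.06 -0.77  0.08 -0.39 -1.73]
10 0.02 True [ 0.08  0.05 -0.77  0.08 -0.4  -1.73]
10 0.05 True [ 0.08 -0.01 -0.76  0.07 -0.48 -1.72]
```

```bash
cat >> h.py <<'E'
TAU=6
def tgt(off,th,du=0,dy=0):
    R=Ro.from_rotvec(ys*np.radians(TAU)).as_matrix()@Rt(th)
    return P0+off*N+du*U+dy*ys-.022*R[:,2],R
def ft():
    s=arm.get_state();Rc=Ro.from_euler("xyz",s["ee_rot"]).as_matrix()
    d=s["eef_pos"]+.022*Rc[:,2]-P0
    Rb=Ro.from_rotvec(ys*np.radians(TAU)).as_matrix()@Rt(0)
    rv=Ro.from_matrix(Rb.T@Rc).as_rotvec()
    F=s["force"];M=s["moment"]
    print("t %.1f"%s["t"],"tip U,y,N",np.round(1000*np.array([d@U,d@ys,d@N]),1),"th %.3f"%-rv[2],"F UyN",np.round([F@U,F@ys,F@N],1),"Mz %.3f"%(M@Rc[:,2]),"M",np.round(M,2),"w %.1f"%(s["width"]*1000),"q",np.round(s["q"],2))
E
python3 - <<'E'
from dat import *
log();ft();print(rel(*tgt(.055,0)),rel(*tgt(.018,0)))
E
```

```text
t 2.1 tip U,y,N [-0.9 -1.1 57.7] th -0.002 F UyN [ 0.7 -0.2 -0.1] Mz -0.045 M [-0.09  1.68 -0.01] w 87.5 q [ 0.08 -0.1  -0.99  0.28 -0.17 -1.93]
(array([-3.2,  1. ,  2.8]), array([-0.1,  5.9, -0.1])) (array([-3.2,  1.1, 39.8]), array([-0.1,  5.9, -0.1]))
```

Request:
jog_arm(motion=[[[-0.003, 0.001, 0.003, 0, 5.9, 0, 0.06], [-0.003, 0.001, 0.003, 0, 5.9, 0, 0.05], [-0.003, 0.001, 0.015, 0, 5.9, 0, 0.05], [-0.003, 0.001, 0.025, 0, 5.9, 0, 0.05], [-0.003, 0.001, 0.03, 0, 5.9, 0, 0.05], [-0.003, 0.001, 0.03, 0, 5.9, 0, 0.05]]])

```text
t: 2.7
eef_pos: [0.4966, -0.1651, 0.1128]
ee_rot: [-3.141, 0.42, 3.127]
force: [-0.1, -0.5, 0.0]
width: 0.051
```

```bash
python3 - <<'E'
from dat import *
import cv2
log();ft();print(rel(*tgt(.018,0)))
for n in("side","top"):
    a=optics.grab_frame(n)[:,:,::-1]
    a=a[180:330,200:400] if n=="side" else a[140:290,230:430]
    cv2.imwrite(f"pics/{n}2.png",cv2.resize(a,None,fx=4,fy=4,interpolation=cv2.INTER_CUBIC))
E
```

```text
t 2.7 tip U,y,N [ 0.3 -0.2 28.4] th -0.002 F UyN [-0.1 -0.5  0.1] Mz -0.023 M [0.01 1.33 0.02] w 51.0 q [ 0.08  0.01 -0.86  0.14 -0.29 -1.8 ]
(array([-0.8,  0.2, 10.3]), array([-0.1,  0.1, -0.1]))
```

View pics/side2.png

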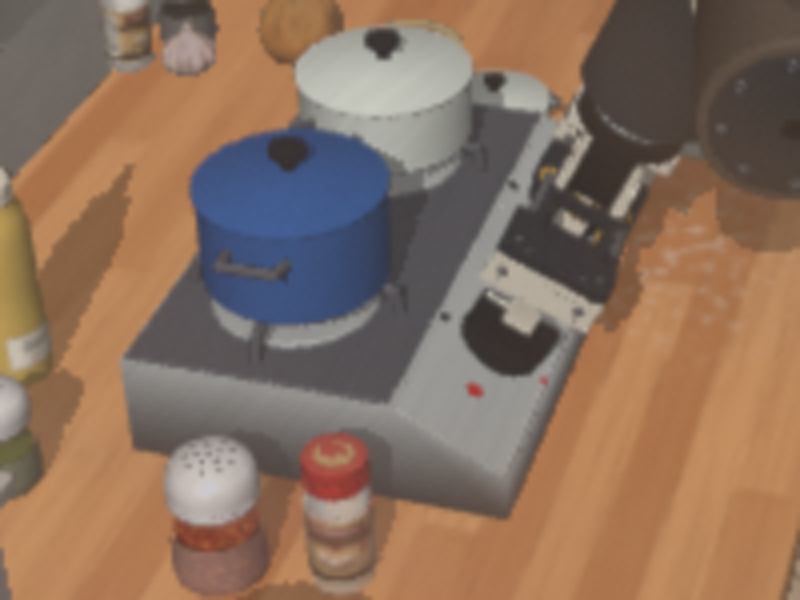

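View pics/top2.png

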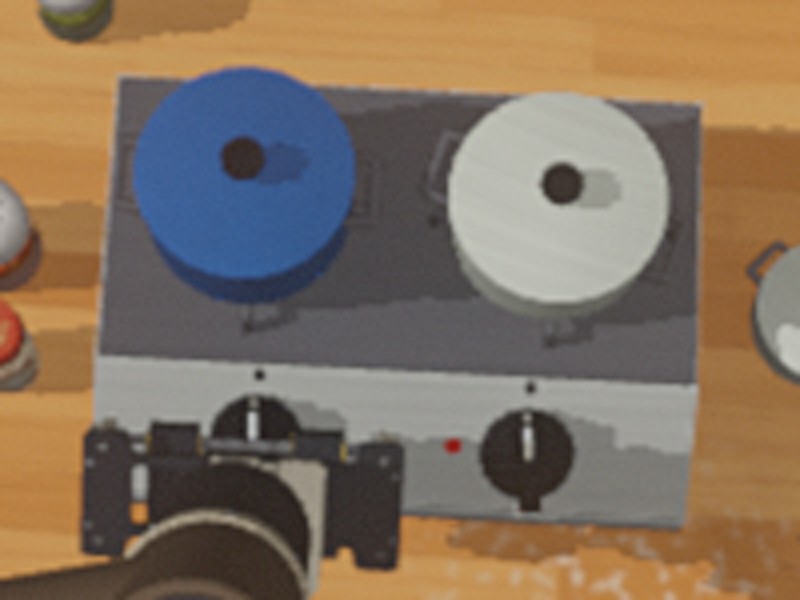

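Request:
jog_arm(motion=[[[-0.001, 0, 0.005, 0, 0, 0, 0.04], [-0.001, 0, 0.01, 0, 0, 0, 0.03], [-0.001, 0, 0.01, 0, 0, 0, 0.02], [-0.001, 0, 0.01, 0, 0, 0, 0.015], [-0.001, 0, 0.01, 0, 0, 0, 0.01], [-0.001, 0, 0.01, 0, 0, 0, 0.01]]], newtons=10)

```text
t: 3.4
eef_pos: [0.5016, -0.1652, 0.1043]
ee_rot: [-3.141, 0.42, 3.127]
force: [-0.5, 0.4, 0.1]
width: 0.0116
```

```bash
python3 - <<'E'
from dat import *
log();ft();print(rel(*tgt(.018,0)))
E
```

```text
t 3.4 tip U,y,N [ 0.3 -0.2 18.5] th -0.002 F UyN [-0.4  0.4  0.3] Mz 0.034 M [-0.01  1.38 -0.05] w 11.6 q [ 0.08  0.03 -0.87  0.15 -0.26 -1.81]
(array([0.3, 0.2, 0.6]), array([-0.1,  0.1, -0.1]))
```

```bash
cat >> h.py <<'E'
def pic(tag):
    import cv2
    for n in("side","top"):
        a=optics.grab_frame(n)[:,:,::-1]
        a=a[200:300,270:390] if n=="side" else a[200:290,240:360]
        cv2.imwrite(f"pics/{n}{tag}.png",cv2.resize(a,None,fx=6,fy=6,interpolation=cv2.INTER_CUBIC))
E
python3 - <<'E'
from h import *
pic(3);ft()
E
```

```text
t 3.5 tip U,y,N [ 0.4 -0.2 18.6] th -0.002 F UyN [-0.4  0.1 -0.7] Mz 0.013 M [ 0.    1.37 -0.02] w 10.2 q [ 0.08  0.03 -0.87  0.15 -0.26 -1.81]
```

View pics/side3.png

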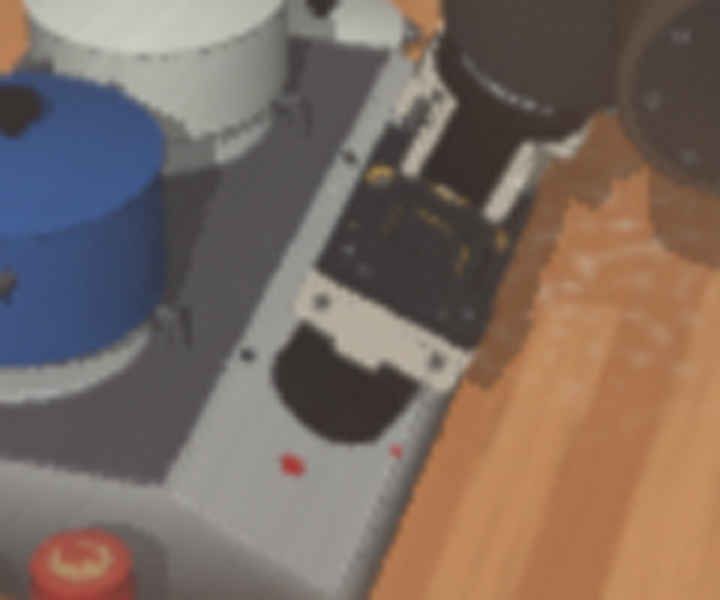

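View pics/top3.png

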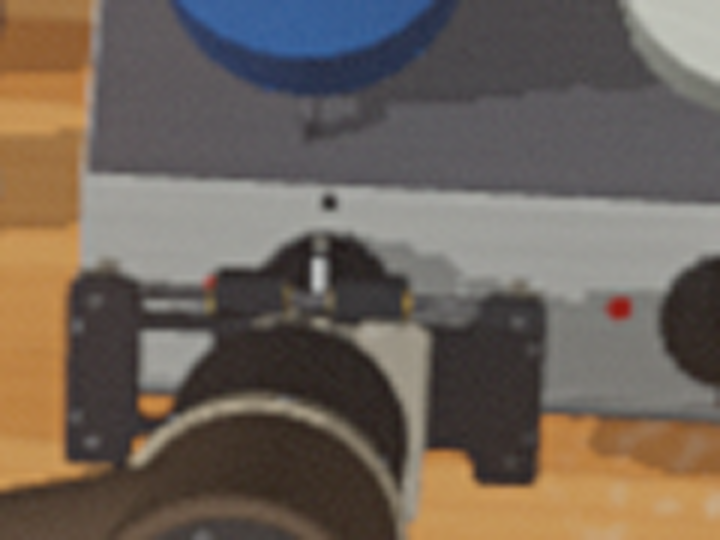

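```bash
python3 - <<'E'
from h import *
s=arm.get_state();Rc=Ro.from_euler("xyz",s["ee_rot"]).as_matrix()
c=lambda X:np.round((proj("side",X)-[270,200])*6)
ct=lambda X:np.round((proj("top",X)-[240,200])*6)
e=s["eef_pos"]
for y in(.005,.0075,.015):
  for z in(.022,.003,-.01,-.02): print(y,z,[c(e+Rc@[x,y,z]).tolist() for x in(-.0095,.0095)],ct(e+Rc@[0,y,z]))
for u in(32,-32): print("bar top",c(P0+.041*N+u/1000*U+.0075*ys),"base",c(P0+.015*N+u/1000*U+.0075*ys),ct(P0+.041*N+u/1000*U))
E
```

```text
0.005 0.022 [[322.0, 372.0], [357.0, 391.0]] [311. 298.]
0.005 0.003 [[337.0, 345.0], [372.0, 364.0]] [308. 308.]
0.005 -0.01 [[347.0, 327.0], [383.0, 346.0]] [306. 314.]
0.005 -0.02 [[356.0, 312.0], [391.0, 331.0]] [304. 320.]
0.0075 0.022 [[320.0, 375.0], [355.0, 394.0]] [305. 297.]
0.0075 0.003 [[335.0, 348.0], [371.0, 367.0]] [302. 307.]
0.0075 -0.01 [[346.0, 330.0], [382.0, 349.0]] [300. 314.]
0.0075 -0.02 [[354.0, 315.0], [390.0, 334.0]] [298. 319.]
0.015 0.022 [[316.0, 384.0], [351.0, 403.0]] [288. 297.]
0.015 0.003 [[331.0, 357.0], [367.0, 377.0]] [285. 306.]
0.015 -0.01 [[342.0, 339.0], [377.0, 358.0]] [283. 313.]
0.015 -0.02 [[350.0, 324.0], [386.0, 344.0]] [281. 319.]
bar top [304. 319.] base [278. 353.] [320. 246.]
bar top [418. 392.] base [391. 426.] [316. 385.]
```

```bash
python3 - <<'E'
from h import *
import cv2
Rc=Ro.from_euler("xyz",[-3.14,.516,3.128]).as_matrix();e=np.array([.4782,-.1659,.1333])
c=lambda X:np.round((proj("side",X)-[200,180])*4)
for y in(.044,.055,.065):
  for z in(.022,.012,.002,-.01): print(y,z,[c(e+Rc@[x,y,z]).tolist() for x in(-.0095,.0095)])
a=cv2.imread("pics/side1.png")[200:400,400:720]
cv2.imwrite("pics/side1z.png",cv2.resize(a,None,fx=2.4,fy=2.4))
E
```

```text
0.044 0.022 [[509.0, 329.0], [532.0, 344.0]]
0.044 0.012 [[516.0, 320.0], [539.0, 335.0]]
0.044 0.002 [[522.0, 311.0], [546.0, 326.0]]
0.044 -0.01 [[531.0, 300.0], [554.0, 315.0]]
0.055 0.022 [[504.0, 339.0], [528.0, 354.0]]
0.055 0.012 [[511.0, 330.0], [535.0, 345.0]]
0.055 0.002 [[518.0, 321.0], [542.0, 336.0]]
0.055 -0.01 [[526.0, 310.0], [550.0, 325.0]]
0.065 0.022 [[500.0, 347.0], [524.0, 362.0]]
0.065 0.012 [[507.0, 338.0], [531.0, 353.0]]
0.065 0.002 [[514.0, 329.0], [538.0, 344.0]]
0.065 -0.01 [[522.0, 318.0], [546.0, 333.0]]
```

View pics/side1z.png

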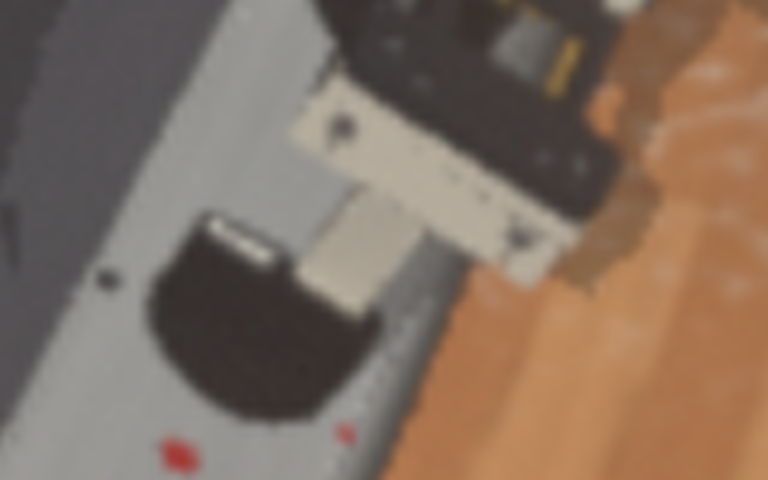

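```bash
python3 - <<'E'
import cv2,numpy as np
from h import *
a=optics.grab_frame("side")[:,:,::-1][245:280,310:345].astype(float)
b=np.clip((a-20)*3.5,0,255).astype(np.uint8)
b2=cv2.imread("pics/side0.png")[245:280,310:345].astype(float);b2=np.clip((b2-20)*3.5,0,255).astype(np.uint8)
cv2.imwrite("pics/side4.png",cv2.resize(np.hstack([b,b2]),None,fx=11,fy=11,interpolation=cv2.INTER_CUBIC))
E
```

```text
(no output)
```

View pics/side4.png

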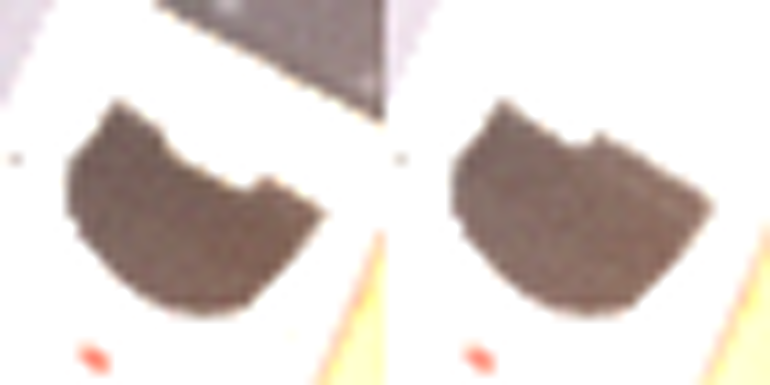

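Request:
jog_arm(motion=[[[0, 0, 0, 0, 0, 0, 0.035], [0, 0, 0, 0, 0, 0, 0.035], [0, 0, 0, 0, 0, 0, 0.035], [0, 0, 0.002, 0, 0, 0, 0.035], [0, 0, 0.004, 0, 0, 0, 0.035], [0, 0, 0.005, 0, 0, 0, 0.035], [0, 0, 0.005, 0, 0, 0, 0.035]]], newtons=10)

```text
t: 4.25
eef_pos: [0.5035, -0.1652, 0.0994]
ee_rot: [-3.141, 0.42, 3.127]
force: [0.8, 1.0, -0.6]
width: 0.0349
```

```bash
python3 - <<'E'
from dat import *
log();ft()
E
```

```text
t 4.2 tip U,y,N [-0.4 -0.3 13.4] th -0.002 F UyN [ 0.4  1.  -0.9] Mz 0.033 M [ 0.03  1.35 -0.03] w 34.9 q [ 0.08  0.04 -0.87  0.16 -0.24 -1.81]
```

Request:
jog_arm(motion=[[[0, 0, 0.002, 0, 0, 0, 0.035], [0, 0, 0.004, 0, 0, 0, 0.035], [0, 0, 0.006, 0, 0, 0, 0.035], [0, 0, 0.006, 0, 0, 0, 0.035]]])

```text
t: 4.65
eef_pos: [0.5059, -0.1653, 0.0936]
ee_rot: [-3.141, 0.419, 3.127]
force: [-0.1, 0.2, -0.5]
width: 0.0349
```

```bash
python3 - <<'E'
from dat import *
log();ft();pic(5)
E
```

```text
t 4.7 tip U,y,N [-1.3 -0.3  7.1] th -0.002 F UyN [-0.3  0.2 -0.4] Mz 0.036 M [ 0.05  1.38 -0.03] w 34.9 q [ 0.08  0.06 -0.88  0.18 -0.22 -1.83]
```

View pics/side5.png

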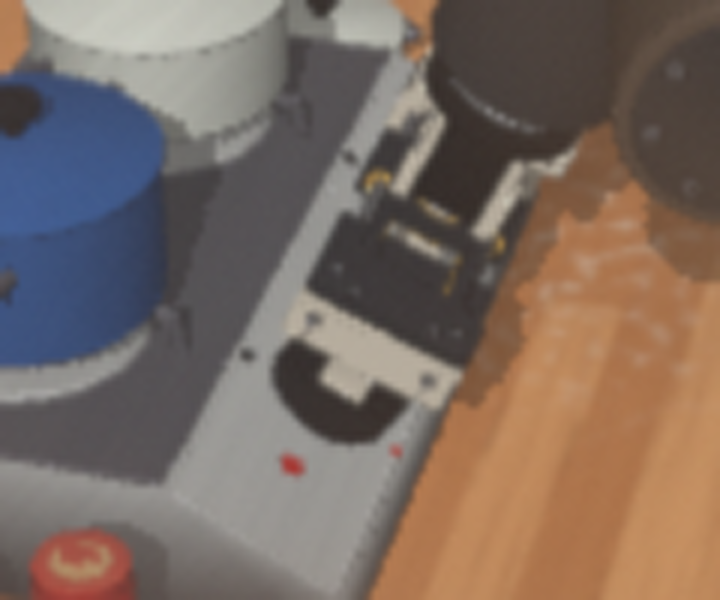

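Request:
jog_arm(motion=[[[0, 0, 0, 0, 0, 0, 0.012], [0, 0, 0, 0, 0, 0, 0.012], [0, 0, 0, 0, 0, 0, 0.012], [0, 0, 0, 0, 0, 0, 0.012], [0, 0, 0, 0, 0, 0, 0.012]]], newtons=8)

```text
t: 5.25
eef_pos: [0.5062, -0.1648, 0.0941]
ee_rot: [-3.141, 0.42, 3.128]
force: [-1.3, 5.3, 2.5]
width: 0.015
```

```bash
python3 - <<'E'
from dat import *
log();ft();pic(6)
E
```

```text
t 5.2 tip U,y,N [-0.8  0.2  7.4] th -0.001 F UyN [0.1 5.3 2.8] Mz 0.007 M [2.03 1.62 0.89] w 15.0 q [ 0.08  0.06 -0.88  0.17 -0.22 -1.83]
```

View pics/side6.png

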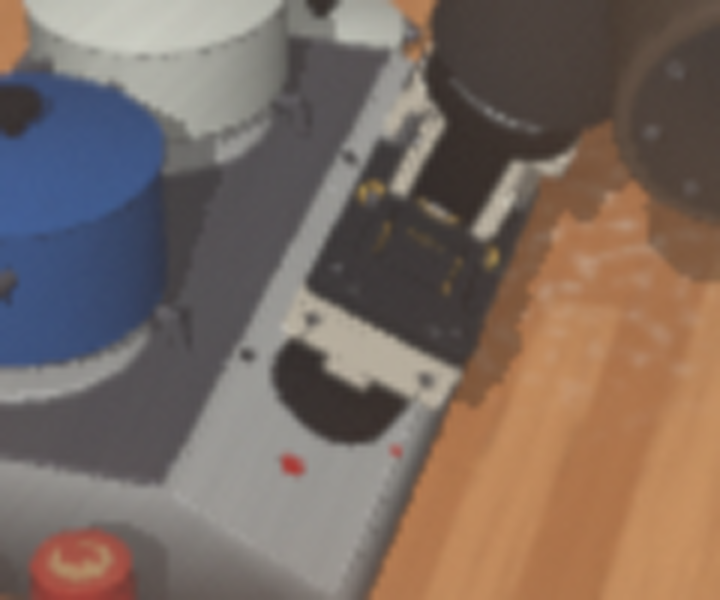

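View pics/top6.png

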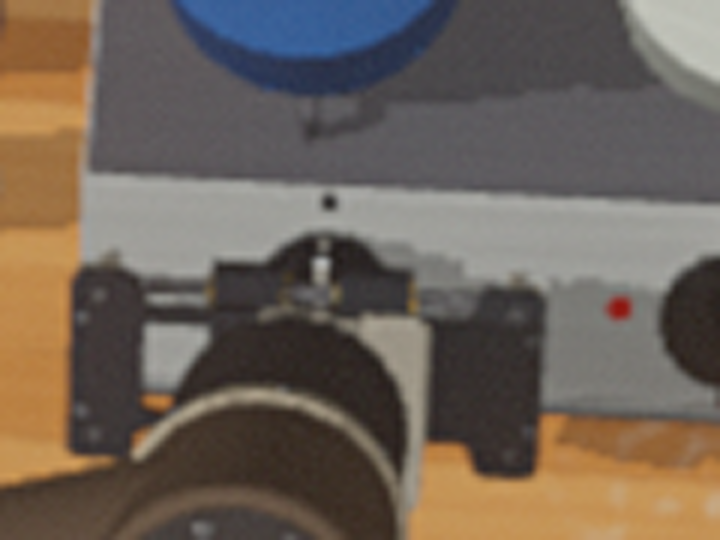

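```bash
python3 - <<'E'
from h import *
s=arm.get_state();Rc=Ro.from_euler("xyz",s["ee_rot"]).as_matrix()
e=s["eef_pos"]
ct=lambda X:np.round((proj("top",X)-[240,200])*6).tolist()
cs=lambda X:np.round((proj("side",X)-[270,200])*6).tolist()
for z in(-.044,-.1):
  for y in(.0965,-.0965): print(z,y,[ct(e+Rc@[x,y,z]) for x in(-.039,.039)],"side",[cs(e+Rc@[x,y,z]) for x in(-.039,.039)])
E
```

```text
-0.044 0.0965 [[89.0, 226.0], [84.0, 404.0]] side [[251.0, 379.0], [407.0, 463.0]]
-0.044 -0.0965 [[544.0, 249.0], [535.0, 428.0]] side [[369.0, 149.0], [509.0, 224.0]]
-0.1 0.0965 [[71.0, 254.0], [66.0, 439.0]] side [[298.0, 293.0], [458.0, 378.0]]
-0.1 -0.0965 [[544.0, 278.0], [534.0, 463.0]] side [[414.0, 67.0], [558.0, 143.0]]
```

Request:
jog_arm(motion=[[[0, 0, 0, 0, 0, 0, 0.022], [0, 0.0003, 0.003, 0, 0, 0, 0.022], [0, 0.0003, 0.005, 0, 0, 0, 0.022], [0, 0.0003, 0.005, 0, 0, 0, 0.012], [0, 0.0003, 0.005, 0, 0, 0, 0.012], [0, 0.0003, 0.005, 0, 0, 0, 0.012]]], newtons=20)

```text
t: 5.95
eef_pos: [0.508, -0.1645, 0.0892]
ee_rot: [-3.141, 0.419, 3.128]
force: [1.7, 0.9, -3.7]
width: 0.0147
```

```bash
python3 - <<'E'
from dat import *
log();ft();print(rel(*tgt(.002,0)))
E
```

```text
t 6.0 tip U,y,N [-1.7  0.5  2.2] th -0.001 F UyN [-0.4  1.  -4. ] Mz -0.059 M [0.33 1.37 0.2 ] w 14.7 q [ 0.08  0.07 -0.89  0.19 -0.2  -1.84]
(array([-1.7, -0.5,  0.1]), array([-0.1,  0. , -0.1]))
```

Request:
jog_arm(motion=[[[0, 0, 0, 0, 0, -4, 0.012], [0, 0, 0, 0, 0, -8, 0.012], [0, 0, 0, 0, 0, -12, 0.012], [0, 0, 0, 0, 0, -16, 0.012], [0, 0, 0, 0, 0, -16, 0.012]]])

```text
t: 6.45
eef_pos: [0.508, -0.1645, 0.0892]
ee_rot: [-3.018, 0.402, -2.85]
force: [0.1, 1.7, -1.5]
width: 0.0148
```

```bash
python3 - <<'E'
from dat import *
log();ft();pic(7)
E
```

```text
t 6.5 tip U,y,N [-1.6  0.5  2.3] th 0.279 F UyN [-0.7  1.7 -1.4] Mz -0.018 M [0.07 1.44 0.04] w 14.8 q [ 0.08  0.07 -0.89  0.19 -0.2  -1.56]
```

View pics/top7.png

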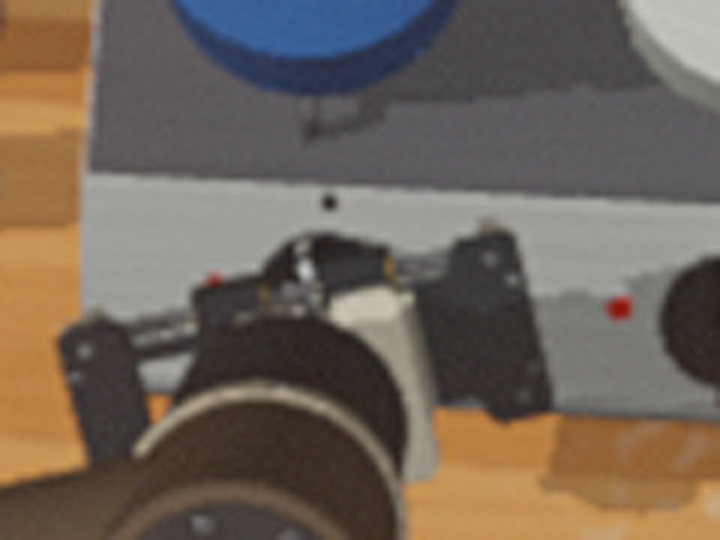

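Request:
jog_arm(motion=[[[0, 0, 0, 0, 0, -3, 0.012], [0, 0, 0, 0, 0, -6, 0.012], [0, 0, 0, 0, 0, -8, 0.012], [0, 0, 0, 0, 0, -8, 0.012]]])

```text
t: 6.95
eef_pos: [0.508, -0.1645, 0.0892]
ee_rot: [-2.963, 0.381, -2.705]
force: [-0.6, 1.8, -0.9]
width: 0.0151
```

```bash
python3 - <<'E'
from dat import *
log();ft()
E
```

```text
t 7.0 tip U,y,N [-1.6  0.6  2.3] th 0.415 F UyN [-1.   1.8 -0.4] Mz 0.037 M [0.37 1.43 0.11] w 15.1 q [ 0.08  0.07 -0.89  0.19 -0.2  -1.42]
```

Request:
jog_arm(motion=[[[0, 0, 0, 0, 0, -1.5, 0.012], [0, 0, 0, 0, 0, -3, 0.012], [0, 0, 0, 0, 0, -3, 0.012]]])

```text
t: 7.25
eef_pos: [0.508, -0.1644, 0.0892]
ee_rot: [-2.942, 0.371, -2.649]
force: [-0.3, 1.5, -1.0]
width: 0.0146
```

```bash
python3 - <<'E'
from dat import *
ft()
E
```

```text
t 7.2 tip U,y,N [-1.7  0.6  2.3] th 0.468 F UyN [-0.7  1.5 -0.7] Mz 0.033 M [0.5  1.41 0.18] w 14.6 q [ 0.08  0.07 -0.89  0.19 -0.2  -1.37]
```

Request:
jog_arm(motion=[[[0, 0, 0, 0, 0, -1.5, 0.012], [0, 0, 0, 0, 0, -3, 0.012], [0, 0, 0, 0, 0, -3, 0.012]]])

```text
t: 7.55
eef_pos: [0.508, -0.1644, 0.0892]
ee_rot: [-2.922, 0.36, -2.593]
force: [-0.1, 3.2, -1.0]
width: 0.0147
```

```bash
python3 - <<'E'
from dat import *
ft()
E
```

```text
t 7.5 tip U,y,N [-1.7  0.6  2.3] th 0.521 F UyN [-0.7  3.2 -0.8] Mz 0.079 M [0.6  1.36 0.17] w 14.7 q [ 0.08  0.07 -0.89  0.19 -0.2  -1.32]
```

Request:
jog_arm(motion=[[[0, 0, 0, 0, 0, -1, 0.012], [0, 0, 0, 0, 0, -2, 0.012], [0, 0, 0, 0, 0, -2, 0.012]]])

```text
t: 7.85
eef_pos: [0.508, -0.1644, 0.0892]
ee_rot: [-2.909, 0.352, -2.555]
force: [-0.1, 3.3, -2.0]
width: 0.0145
```

```bash
python3 - <<'E'
from dat import *
ft()
E
```

```text
t 7.8 tip U,y,N [-1.7  0.6  2.2] th 0.557 F UyN [-1.1  3.3 -1.6] Mz 0.089 M [0.71 1.47 0.21] w 14.5 q [ 0.08  0.07 -0.89  0.19 -0.2  -1.28]
```

Request:
jog_arm(motion=[[[0, 0, 0, 0, 0, -1, 0.012], [0, 0, 0, 0, 0, -2, 0.012], [0, 0, 0, 0, 0, -2, 0.012]]])

```text
t: 8.15
eef_pos: [0.508, -0.1644, 0.0892]
ee_rot: [-2.896, 0.344, -2.519]
force: [-1.1, 2.5, -0.3]
width: 0.0148
```

```bash
python3 - <<'E'
from dat import *
ft()
E
```

```text
t 8.2 tip U,y,N [-1.7  0.6  2.3] th 0.593 F UyN [-1.2  2.4  0.3] Mz 0.041 M [0.83 1.64 0.31] w 14.8 q [ 0.08  0.07 -0.89  0.19 -0.2  -1.24]
```

Request:
jog_arm(motion=[[[0, 0, 0, 0, 0, -1, 0.012], [0, 0, 0, 0, 0, -2, 0.012], [0, 0, 0, 0, 0, -2, 0.012]]])

```text
t: 8.45
eef_pos: [0.5079, -0.1644, 0.0891]
ee_rot: [-2.884, 0.335, -2.482]
force: [-0.2, 2.6, -0.9]
width: 0.015
```

```bash
python3 - <<'E'
from dat import *
ft()
E
```

```text
t 8.4 tip U,y,N [-1.7  0.7  2.2] th 0.629 F UyN [-0.7  2.6 -0.7] Mz 0.070 M [0.94 1.51 0.33] w 15.0 q [ 0.08  0.07 -0.89  0.19 -0.2  -1.21]
```

Request:
jog_arm(motion=[[[0, 0, 0, 0, 0, -1, 0.012], [0, 0, 0, 0, 0, -2, 0.012], [0, 0, 0, 0, 0, -2, 0.012]]])

```text
t: 8.75
eef_pos: [0.508, -0.1643, 0.0892]
ee_rot: [-2.872, 0.326, -2.445]
force: [-0.2, 3.8, -2.0]
width: 0.0146
```

```bash
python3 - <<'E'
from dat import *
ft()
E
```

```text
t 8.8 tip U,y,N [-1.7  0.7  2.2] th 0.665 F UyN [-1.2  3.8 -1.6] Mz 0.030 M [1.   1.55 0.4 ] w 14.6 q [ 0.08  0.07 -0.89  0.19 -0.2  -1.17]
```

Request:
jog_arm(motion=[[[0, 0, 0, 0, 0, -1, 0.012], [0, 0, 0, 0, 0, -2, 0.012], [0, 0, 0, 0, 0, -2, 0.012]]])

```text
t: 9.05
eef_pos: [0.5079, -0.1643, 0.0891]
ee_rot: [-2.861, 0.316, -2.409]
force: [-0.6, 3.3, -0.6]
width: 0.0148
```

```bash
python3 - <<'E'
from dat import *
ft()
E
```

```text
t 9.1 tip U,y,N [-1.8  0.7  2.2] th 0.701 F UyN [-0.8  3.3 -0.2] Mz 0.111 M [1.19 1.63 0.4 ] w 14.8 q [ 0.08  0.07 -0.89  0.19 -0.2  -1.14]
```

Request:
jog_arm(motion=[[[0, 0, 0, 0, 0, -1, 0.012], [0, 0, 0, 0, 0, -2, 0.012], [0, 0, 0, 0, 0, -2, 0.012]]])

```text
t: 9.35
eef_pos: [0.5079, -0.1643, 0.0891]
ee_rot: [-2.85, 0.306, -2.373]
force: [-0.3, 4.1, -1.1]
width: 0.0147
```

```bash
python3 - <<'E'
from dat import *
ft()
E
```

```text
t 9.3 tip U,y,N [-1.7  0.7  2.2] th 0.736 F UyN [-0.9  4.1 -0.7] Mz 0.147 M [1.37 1.6  0.44] w 14.7 q [ 0.08  0.07 -0.89  0.19 -0.2  -1.1 ]
```

Request:
jog_arm(motion=[[[0, 0, 0, 0, 0, -1, 0.012], [0, 0, 0, 0, 0, -2, 0.012], [0, 0, 0, 0, 0, -2, 0.012]]])

```text
t: 9.65
eef_pos: [0.5078, -0.1643, 0.0891]
ee_rot: [-2.839, 0.295, -2.337]
force: [-1.8, 4.5, -0.6]
width: 0.0148
```

```bash
python3 - <<'E'
from dat import *
ft();pic(8);ft()
E
```

```text
t 9.7 tip U,y,N [-1.8  0.8  2.2] th 0.772 F UyN [-1.9  4.5  0.4] Mz 0.301 M [1.8  1.73 0.46] w 14.8 q [ 0.08  0.07 -0.89  0.19 -0.2  -1.06]
t 9.8 tip U,y,N [-1.8  0.8  2.2] th 0.772 F UyN [-1.4  5.4 -0.3] Mz 0.285 M [1.7  1.75 0.43] w 15.0 q [ 0.08  0.07 -0.89  0.19 -0.2  -1.07]
```

View pics/side8.png

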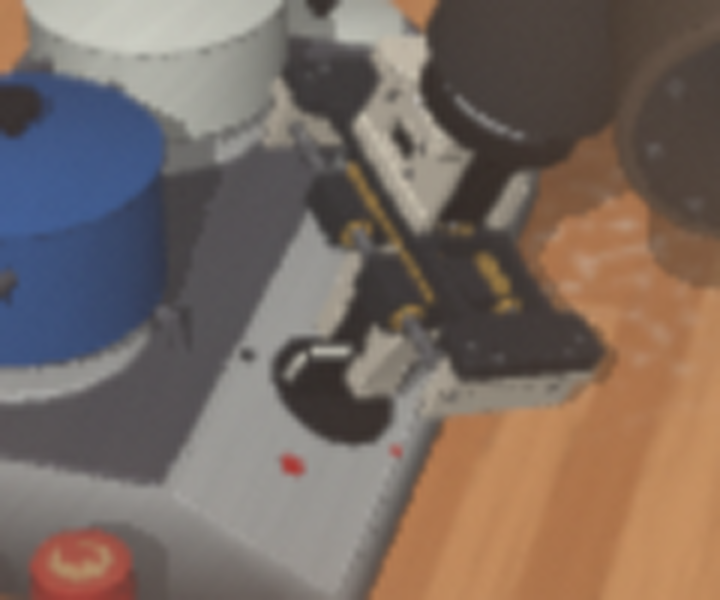

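View pics/top8.png

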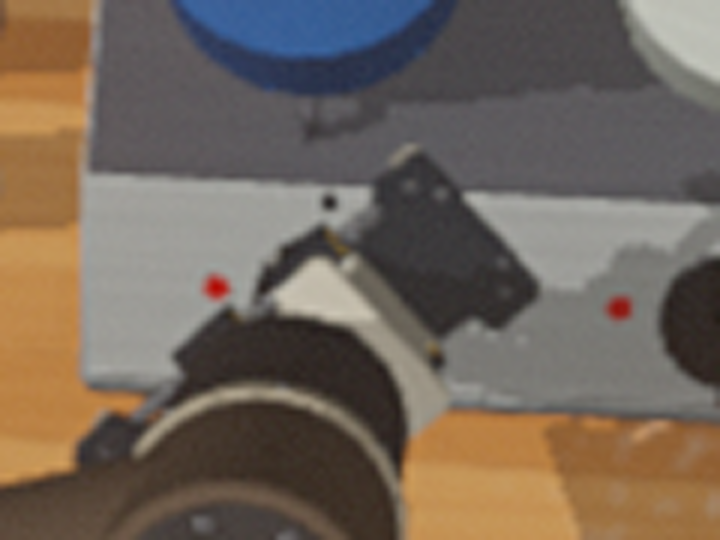

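```bash
cat >> h.py <<'E'
def inT(v):
    s=arm.get_state();Rc=Ro.from_euler("xyz",s["ee_rot"]).as_matrix();return np.round(Rc.T@v,3)
E
python3 - <<'E'
from dat import *
print("-N in tool",inT(-N),"U",inT(U),"y",inT(ys))
E
```

```text
-N in tool [-0.075 -0.072  0.995] U [-0.713 -0.694 -0.104] y [-0.697  0.717 -0.001]
```

Request:
jog_arm(motion=[[[0, 0, 0, 0, 0, 0, 0.012], [0, 0, 0.001, 0, 0, 0, 0.012], [0, 0, 0.002, 0, 0, 0, 0.012], [0, 0, 0.003, 0, 0, 0, 0.012], [0, 0, 0.003, 0, 0, 0, 0.012]]], newtons=40)

```text
t: 10.25
eef_pos: [0.5092, -0.1644, 0.0867]
ee_rot: [-2.839, 0.296, -2.337]
force: [-3.6, 3.4, 3.2]
width: 0.0144
```

```bash
python3 - <<'E'
from dat import *
ft()
E
```

```text
t 10.2 tip U,y,N [-1.8  0.7 -0.6] th 0.772 F UyN [-1.5  3.3  4.6] Mz 0.389 M [1.63 1.88 0.29] w 14.4 q [ 0.08  0.07 -0.89  0.2  -0.19 -1.07]
```

Request:
jog_arm(motion=[[[-0.0002, -0.0002, 0.002, 0, 0, 0, 0.012], [-0.0003, -0.0003, 0.004, 0, 0, 0, 0.012], [-0.0003, -0.0003, 0.005, 0, 0, 0, 0.012], [-0.0003, -0.0003, 0.005, 0, 0, 0, 0.012]]])

```text
t: 10.65
eef_pos: [0.5117, -0.1645, 0.0825]
ee_rot: [-2.838, 0.296, -2.336]
force: [-5.2, 5.5, 6.6]
width: 0.0148
```

```bash
python3 - <<'E'
from dat import *
ft();pic(9)
E
```

```text
t 10.7 tip U,y,N [-1.8  0.6 -5.4] th 0.773 F UyN [-1.3  5.5  8.3] Mz 0.121 M [1.69 2.11 0.61] w 14.8 q [ 0.07  0.09 -0.9   0.21 -0.17 -1.09]
```

View pics/side9.png

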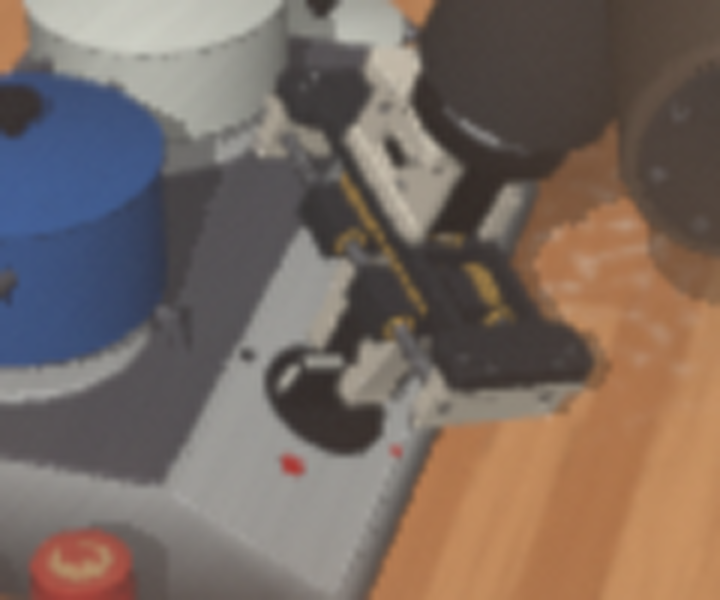

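Request:
jog_arm(motion=[[[-0.0001, -0.0001, 0.0015, 0, 0, 0, 0.012], [-0.0002, -0.0002, 0.003, 0, 0, 0, 0.012], [-0.0002, -0.0002, 0.0035, 0, 0, 0, 0.012], [-0.0002, -0.0002, 0.0035, 0, 0, 0, 0.012]]])

```text
t: 11.15
eef_pos: [0.513, -0.1646, 0.0803]
ee_rot: [-2.837, 0.296, -2.335]
force: [-12.3, 8.0, 15.8]
width: 0.0143
```

```bash
python3 - <<'E'
from dat import *
ft()
E
```

```text
t 11.2 tip U,y,N [-1.7  0.5 -8. ] th 0.774 F UyN [-2.9  7.8 19.9] Mz 0.067 M [2.57 3.08 1.06] w 14.3 q [ 0.07  0.09 -0.9   0.23 -0.16 -1.1 ]
```

Request:
jog_arm(motion=[[[0, 0, 0.0008, 0, 0, -4, 0.012], [0, 0, 0.0008, 0, 0, -8, 0.012], [0, 0, 0.0008, 0, 0, -12, 0.012], [0, 0, 0.0008, 0, 0, -16, 0.012], [0, 0, 0.0008, 0, 0, -20, 0.012], [0, 0, 0.0008, 0, 0, -20, 0.012]]])

```text
t: 11.75
eef_pos: [0.513, -0.1646, 0.0802]
ee_rot: [-2.756, 0.176, -1.994]
force: [-10.7, 9.6, 13.5]
width: 0.0142
```

```bash
python3 - <<'E'
from dat import *
ft();pic(10)
E
```

```text
t 11.8 tip U,y,N [-1.8  0.5 -8. ] th 1.126 F UyN [-2.6  9.5 17.1] Mz 0.048 M [2.77 3.06 1.17] w 14.2 q [ 0.07  0.09 -0.91  0.23 -0.16 -0.75]
```

View pics/side10.png

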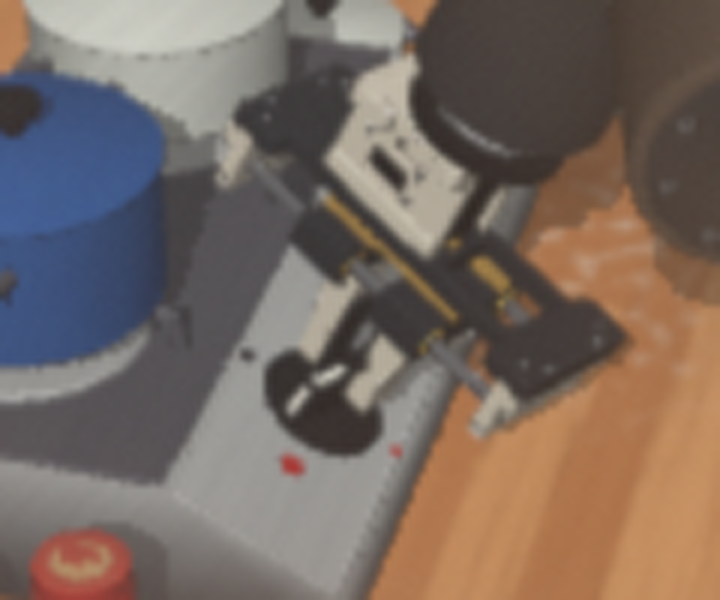

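View pics/top10.png

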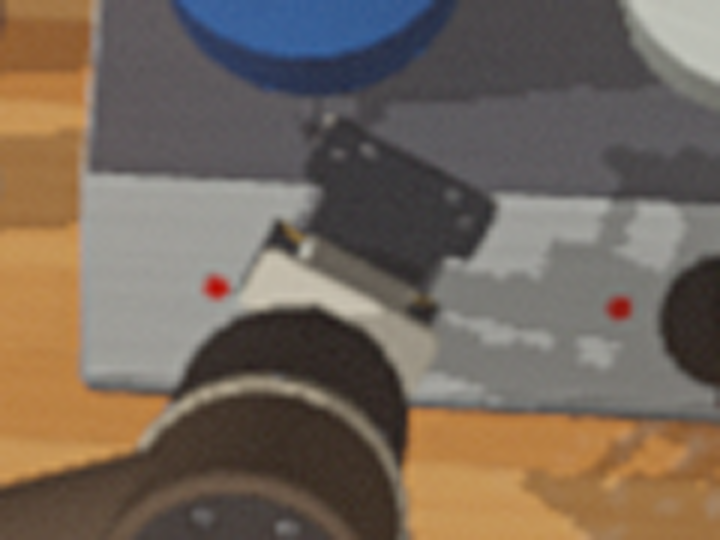

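```bash
python3 - <<'E'
from h import *
X=tri((240+328/6,200+122/6),(270+238/6,200+140/6));print(X)
X2=tri((240+328/6,200+122/6),(270+230/6,200+170/6));print(X2)
s=arm.get_state();Rc=Ro.from_euler("xyz",s["ee_rot"]).as_matrix();e=s["eef_pos"]
for X in(X,X2): print(Rc.T@(X-e))
# predicted at th=1.57 (rotate about tool z)
Rn=Rc@Ro.from_rotvec([0,0,-(1.57-1.126)]).as_matrix()
for x in(-.039,-.02,0,.02,.039):
  for z in(-.05,-.08): print(x,z,(e+Rn@[x,-.0965,z]).round(3),(e+Rn@[x,.0965,z]).round(3))
E
```

```text
[ 0.56040329 -0.17049621  0.20639402]
[ 0.5645124  -0.16963096  0.18978739]
[-0.03617673 -0.08808996 -0.09573162]
[-0.03570676 -0.08492735 -0.07890336]
-0.039 -0.05 [ 0.581 -0.127  0.165] [ 0.405 -0.124  0.086]
-0.039 -0.08 [ 0.569 -0.126  0.193] [ 0.393 -0.124  0.114]
-0.02 -0.05 [ 0.581 -0.146  0.165] [ 0.405 -0.143  0.086]
-0.02 -0.08 [ 0.569 -0.145  0.193] [ 0.392 -0.143  0.114]
0 -0.05 [ 0.58  -0.166  0.165] [ 0.404 -0.163  0.086]
0 -0.08 [ 0.568 -0.165  0.193] [ 0.392 -0.163  0.114]
0.02 -0.05 [ 0.58  -0.186  0.165] [ 0.404 -0.183  0.086]
0.02 -0.08 [ 0.568 -0.185  0.193] [ 0.392 -0.183  0.114]
0.039 -0.05 [ 0.58  -0.205  0.165] [ 0.404 -0.202  0.086]
0.039 -0.08 [ 0.568 -0.204  0.193] [ 0.392 -0.202  0.114]
```

Request:
jog_arm(motion=[[[0, 0, 0.0008, 0, 0, -4, 0.012], [0, 0, 0.0008, 0, 0, -8, 0.012], [0, 0, 0.0008, 0, 0, -12, 0.012], [0, 0, 0.0008, 0, 0, -16, 0.012], [0, 0, 0.0008, 0, 0, -20, 0.012], [0, 0, 0.0008, 0, 0, -24, 0.012], [0, 0, 0.0008, 0, 0, -25.4, 0.012], [0, 0, 0.0008, 0, 0, -25.4, 0.012]]])

```text
t: 12.65
eef_pos: [0.5127, -0.1646, 0.0798]
ee_rot: [-2.72, -0.001, -1.585]
force: [-10.9, 8.3, 12.2]
width: 0.0148
```

```bash
python3 - <<'E'
from dat import *
ft();pic(11)
E
```

```text
t 12.7 tip U,y,N [-2.3  0.5 -8.2] th 1.569 F UyN [-3.4  8.2 16.1] Mz 0.008 M [2.74 3.05 1.2 ] w 14.8 q [ 0.07  0.09 -0.91  0.23 -0.15 -0.31]
```

View pics/side11.png

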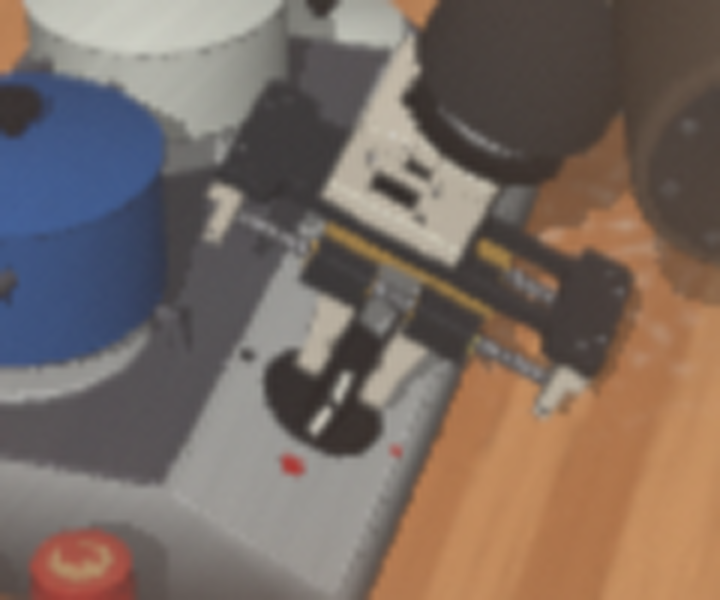

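View pics/top11.png

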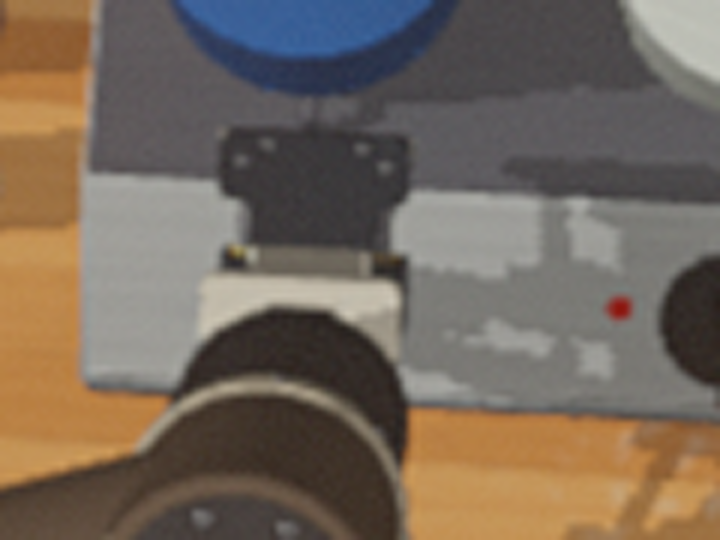

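```bash
python3 - <<'E'
from h import *
for q in((343,375),(318,430),(300,445)):
    p=castp("side",(270+(q[0]+.5)/6-.5,200+(q[1]+.5)/6-.5),.031)-P0
    print(np.round([1000*p@U,1000*p@ys],1))
E
```

```text
[ 3.7 13.8]
[ 3.3 56.8]
[ 7.8 72.4]
```

Request:
jog_arm(motion=[[[0, 0, 0.0008, 0, 0, 0, 0.012], [0, 0, 0.0008, 0, 0, 0, 0.012], [0, 0, 0.0008, 0, 0, 0, 0.012], [0, 0, 0.0008, 0, 0, 0, 0.012], [0, 0, 0.0008, 0, 0, 0, 0.012], [0, 0, 0.0008, 0, 0, 0, 0.012], [0, 0, 0.0008, 0, 0, 0, 0.012], [0, 0, 0.0008, 0, 0, 0, 0.012]]])

```text
t: 13.55
eef_pos: [0.5127, -0.1646, 0.0798]
ee_rot: [-2.719, -0.001, -1.585]
force: [-11.5, 8.2, 14.8]
width: 0.0144
```

Request:
jog_arm(motion=[[[0, 0, 0.0008, 0, 0, 0, 0.012], [0, 0, 0.0008, 0, 0, 0, 0.012], [0, 0, 0.0008, 0, 0, 0, 0.012], [0, 0, 0.0008, 0, 0, 0, 0.012], [0, 0, 0.0008, 0, 0, 0, 0.012], [0, 0, 0.0008, 0, 0, 0, 0.012], [0, 0, 0.0008, 0, 0, 0, 0.012], [0, 0, 0.0008, 0, 0, 0, 0.012]]])

```text
t: 14.35
eef_pos: [0.5127, -0.1646, 0.0798]
ee_rot: [-2.718, -0.001, -1.584]
force: [-12.9, 9.7, 15.8]
width: 0.0146
```

Request:
jog_arm(motion=[[[0, 0, 0.0008, 0, 0, 0, 0.012], [0, 0, 0.0008, 0, 0, 0, 0.012], [0, 0, 0.0008, 0, 0, 0, 0.012], [0, 0, 0.0008, 0, 0, 0, 0.012], [0, 0, 0.0008, 0, 0, 0, 0.012], [0, 0, 0.0008, 0, 0, 0, 0.012], [0, 0, 0.0008, 0, 0, 0, 0.012], [0, 0, 0.0008, 0, 0, 0, 0.012]]])

```text
t: 15.15
eef_pos: [0.5127, -0.1646, 0.0798]
ee_rot: [-2.717, -0.002, -1.584]
force: [-12.7, 9.7, 15.8]
width: 0.0145
```

```bash
python3 - <<'E'
from dat import *
ft();pic(12)
E
```

```text
t 15.2 tip U,y,N [-2.2  0.4 -8.3] th 1.571 F UyN [-3.2  9.5 20.1] Mz 0.080 M [2.83 3.09 1.16] w 14.5 q [ 0.07  0.09 -0.92  0.25 -0.15 -0.32]
```

View pics/side12.png

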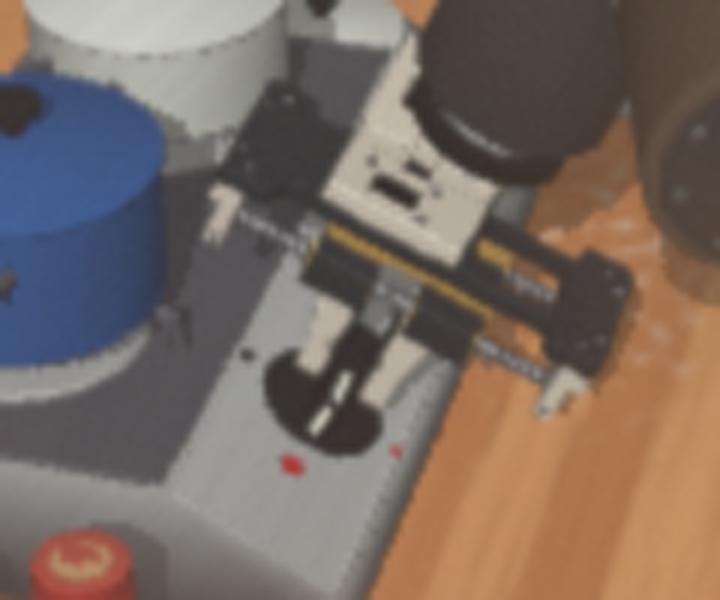

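Request:
jog_arm(motion=[[[0, 0, 0.0008, 0, 0, 0, 0.012], [0, 0, 0.0008, 0, 0, 0, 0.012], [0, 0, 0.0008, 0, 0, 0, 0.012], [0, 0, 0.0008, 0, 0, 0, 0.012], [0, 0, 0.0008, 0, 0, 0, 0.012], [0, 0, 0.0008, 0, 0, 0, 0.012]]])

```text
t: 15.85
eef_pos: [0.5127, -0.1646, 0.0798]
ee_rot: [-2.717, -0.002, -1.583]
force: [-12.5, 9.5, 15.7]
width: 0.0143
```

Request:
jog_arm(motion=[[[0, 0, -0.003, 0, 0, 0, 0.012], [0, 0, -0.006, 0, 0, 0, 0.012], [0, 0, -0.009, 0, 0, 0, 0.012], [0, 0, -0.009, 0, 0, 0, 0.012]]], newtons=20)

```text
t: 16.25
eef_pos: [0.5079, -0.1646, 0.0878]
ee_rot: [-2.718, -0.003, -1.582]
force: [-4.9, 5.2, 1.9]
width: 0.0145
```

```bash
python3 - <<'E'
from dat import *
ft()
E
```

```text
t 16.2 tip U,y,N [-2.4  0.4  1.1] th 1.573 F UyN [-3.3  5.2  4.2] Mz 0.040 M [2.16 2.85 0.91] w 14.5 q [ 0.08  0.07 -0.9   0.21 -0.18 -0.29]
```

Request:
jog_arm(motion=[[[0, 0, 0, 0, 0, -5, 0.012], [0, 0, 0, 0, 0, -10, 0.012], [0, 0, 0, 0, 0, -15, 0.012], [0, 0, 0, 0, 0, -20, 0.012], [0, 0, 0, 0, 0, -25, 0.012], [0, 0, 0, 0, 0, -30, 0.012], [0, 0, 0, 0, 0, -35, 0.012], [0, 0, 0, 0, 0, -40, 0.012]]])

```text
t: 17.05
eef_pos: [0.5077, -0.1647, 0.0879]
ee_rot: [-2.812, -0.271, -0.925]
force: [-3.1, 4.5, 2.8]
width: 0.015
```

```bash
python3 - <<'E'
from dat import *
ft()
E
```

```text
t 17.1 tip U,y,N [-2.4  0.3  1.2] th 2.275 F UyN [-1.3  4.4  4. ] Mz -0.009 M [1.24 2.08 0.55] w 15.0 q [ 0.07  0.07 -0.9   0.21 -0.18  0.42]
```

Request:
jog_arm(motion=[[[0, 0, 0, 0, 0, -7, 0.012], [0, 0, 0, 0, 0, -14, 0.012], [0, 0, 0, 0, 0, -21, 0.012], [0, 0, 0, 0, 0, -28, 0.012], [0, 0, 0, 0, 0, -35, 0.012], [0, 0, 0, 0, 0, -42, 0.012], [0, 0, 0, 0, 0, -47, 0.012], [0, 0, 0, 0, 0, -49.7, 0.012]]])

```text
t: 17.85
eef_pos: [0.5077, -0.1648, 0.088]
ee_rot: [3.137, -0.424, -0.007]
force: [-1.4, 3.3, 1.0]
width: 0.015
```

```bash
python3 - <<'E'
from dat import *
ft();pic(13)
E
```

```text
t 17.9 tip U,y,N [-2.4  0.2  1.3] th -3.136 F UyN [-0.7  3.3  1.5] Mz -0.028 M [0.98 1.86 0.46] w 15.0 q [ 0.07  0.07 -0.9   0.21 -0.18  1.29]
```

View pics/side13.png

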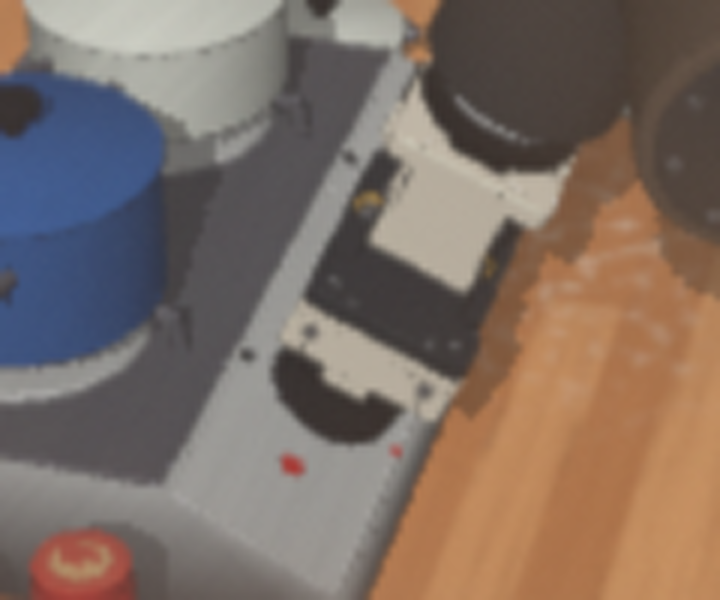

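View pics/top13.png

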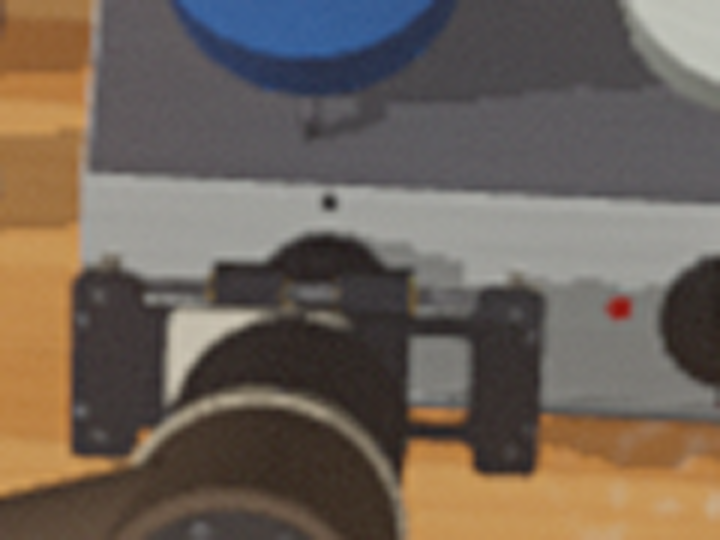

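Request:
jog_arm(motion=[[[0, 0, 0, 0, 0, 0, 0.03], [0, 0, 0, 0, 0, 0, 0.05], [0, 0, 0, 0, 0, 0, 0.05], [0, 0, 0, 0, 0, 0, 0.05], [0, 0, -0.02, 0, 0, 0, 0.05], [0, 0, -0.05, 0, 0, 0, 0.05], [0, 0, -0.09, 0, 0, 0, 0.05], [0, 0, -0.12, 0, 0, 0, 0.05]]])

```text
t: 18.75
eef_pos: [0.4579, -0.1639, 0.1993]
ee_rot: [3.138, -0.425, -0.01]
force: [1.9, 0.1, 0.3]
width: 0.0506
```

```bash
python3 - <<'E'
from dat import *
ft();pic(14)
E
```

```text
t 18.8 tip U,y,N [ 10.1   0.5 122.6] th -3.139 F UyN [ 1.8  0.1 -0.7] Mz 0.026 M [-0.04  1.35 -0.06] w 50.6 q [ 0.1  -0.2  -0.77  0.09 -0.57  1.39]
```

View pics/side14.png

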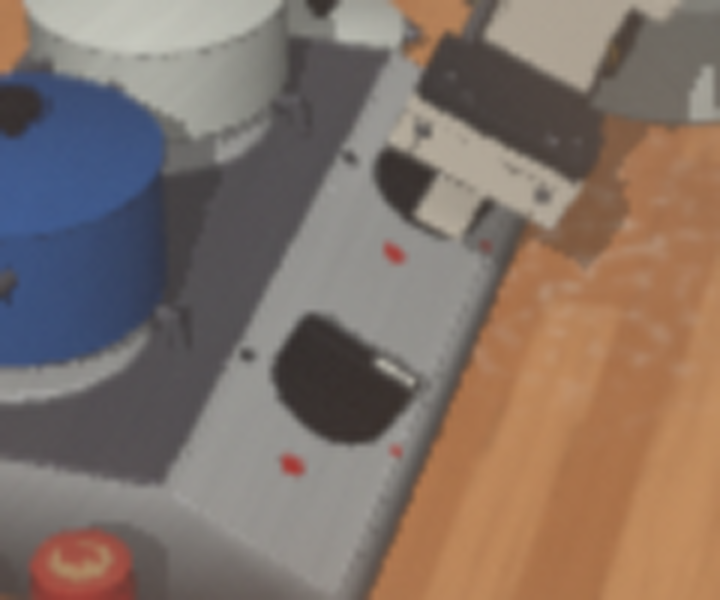

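View pics/top14.png

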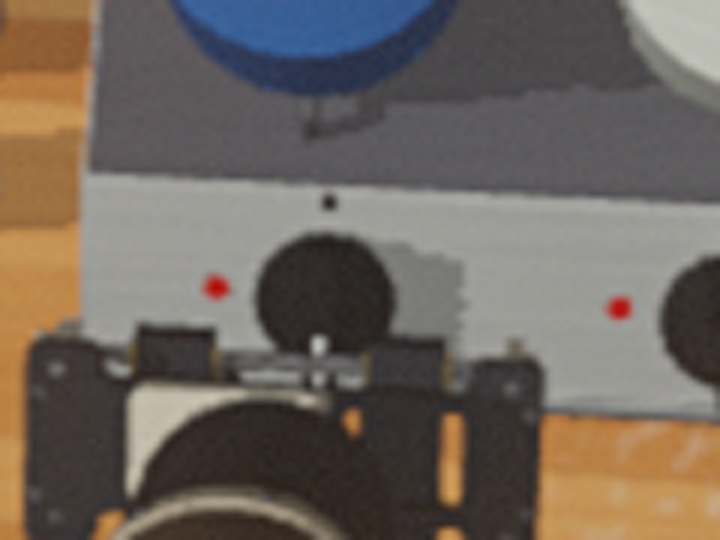

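Request:
jog_arm(motion=[[[0, 0, -0.03, 0, 0, 0, 0.05], [0, -0.03, -0.06, 0, 0, 0, 0.05], [0, -0.08, -0.09, 0, 0, 0, 0.05], [0, -0.12, -0.09, 0, 0, 0, 0.05], [0, -0.16, -0.09, 0, 0, 0, 0.05], [0, -0.2, -0.09, 0, 0, 0, 0.05], [0, -0.2, -0.09, 0, 0, 0, 0.05], [0, -0.2, -0.09, 0, 0, 0, 0.05]]])

```text
t: 19.65
eef_pos: [0.4238, 0.0385, 0.2826]
ee_rot: [3.138, -0.431, -0.005]
force: [-0.7, -0.4, -0.6]
width: 0.0503
```

```bash
python3 - <<'E'
from dat import *
import cv2
ft()
for n in("top","side"): cv2.imwrite(f"pics/{n}15.png",optics.grab_frame(n)[:,:,::-1])
a=cv2.imread("pics/top15.png")[150:280,240:420]
cv2.imwrite("pics/top15c.png",cv2.resize(a,None,fx=4.4,fy=4.4,interpolation=cv2.INTER_CUBIC))
E
```

```text
t 19.6 tip U,y,N [ 20.2 202.5 213. ] th -3.134 F UyN [-0.9 -0.4 -0.2] Mz -0.012 M [-0.11  1.56 -0.04] w 50.3 q [ 0.87 -0.44 -0.84  0.42 -0.93  0.48]
```

View pics/top15c.png

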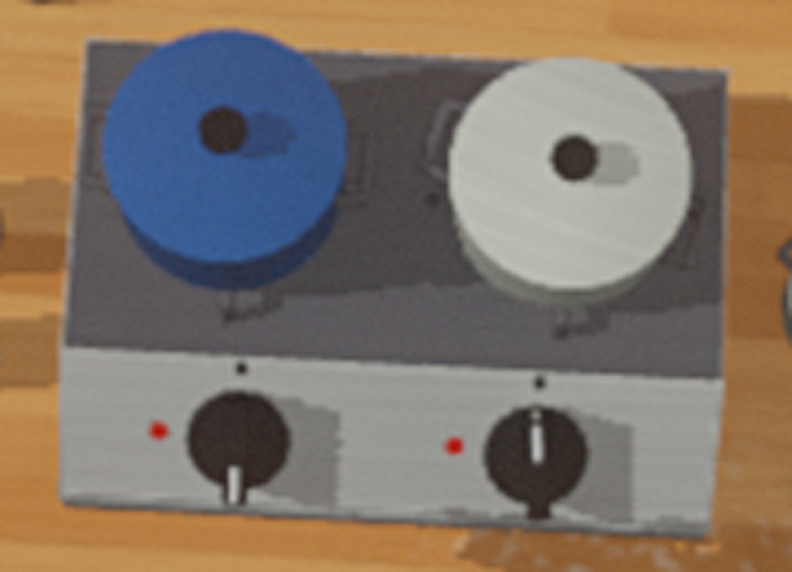

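View pics/side15.png

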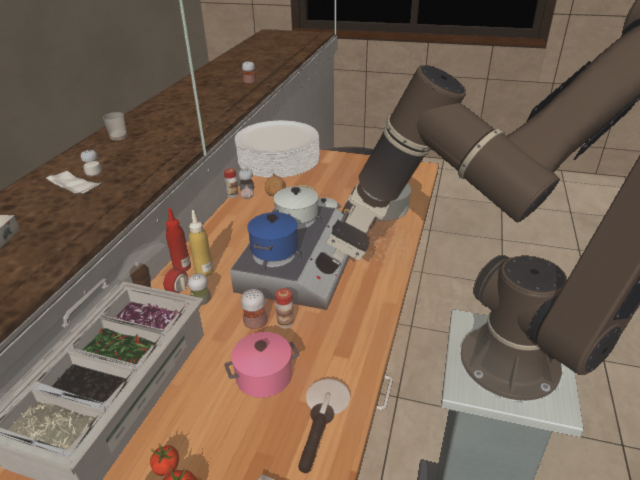

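```bash
python3 - <<'E'
from h import *
import cv2
s=arm.get_state();print(s["t"],s["eef_pos"],proj("side",s["eef_pos"]),proj("top",s["eef_pos"]))
T=lambda u,v:((u+.5)/4.4-.5+240,(v+.5)/4.4-.5+150)
for q in((234,467),(233,503)):
    p=castp("top",T(*q),.041)-P0;print(np.round([1000*p@U,1000*p@ys],1))
for n in("top","side"): cv2.imwrite(f"pics/{n}16.png",optics.grab_frame(n)[:,:,::-1])
E
```

```text
19.75 [0.42398585 0.036244   0.28269657] [339.37245561 250.520186  ] [199.91656055 266.97928456]
[-8.6  0.3]
[-31.4   0.2]
```

View pics/side16.png

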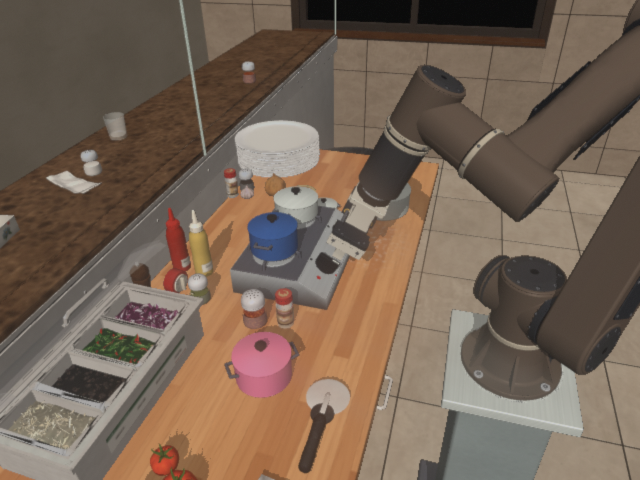

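View pics/top16.png

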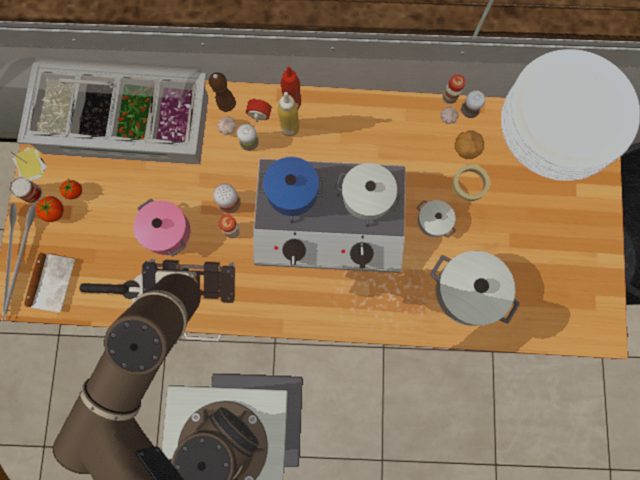

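The left knob now points straight down the slope and is sprung out. The pots, the other knob and the jars haven't moved, and the gripper is clear, so I'm handing in.

```bash
python3 - <<'E'
from station import arm
print(arm.job_done())
E
```

```text
the job is handed in; nothing more can be done
None
```

I lit the burner under the blue pot with the left knob, left the knob at low and sprung out, and handed the job in at about 20 s. There is no flame to see in the pictures and no verdict, so that it lit is inferred from the knob having been worked as asked.

- **Safety stop:** I gripped the bar and turned the knob anticlockwise. The turning moment rose from about 0.72 rad and reached 0.30 N m at a tool angle of 0.77 rad, which I took as the stop.
- **Push and high:** I pushed the knob in about 10 mm to its hard end, then turned it past the stop to high (1.57 rad). I held it pushed in there, at about 16–20 N, for roughly 3.2 s.
- **Low:** I eased the knob out about 9 mm, turned it to low (the tool read 3.147 rad), opened the fingers and backed away.

**Last checks:**
- The top view puts the pointer straight down the slope, within about 0.5 mm sideways over the length of the line.
- The side view shows the knob's outline as it was at the start, so it is sprung out.
- By eye, the other knob, both pots and the jars are where they were.
- The gripper is clear at about z = 0.28 m, and the force reading is near zero.

**Disagreements:**
- **Finger length:** the fingertips reached about 20 mm less far than the stated 22 mm ahead of the TCP. My first close found nothing, so I went in deeper until the bar was gripped.
- **Tool tilt:** the arm could not reach the panel square on, so I worked with the tool tilted 6 degrees from the knob axis.

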